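# Washing up after gluing: cups on the drying pegs, pail on its hanger

### The job

Finish the washing-up after the gluing job: set every mixing cup lying on the sloping drainer upside down over a drying peg of its own, fully down with its rim on the rack's board. In either order with that, and with the pail still standing on the bench, raise its folded bail upright, then hang the pail by the bail's top bar over both prongs of the blue stand, clear of the bench. Leave everything at rest and do not disturb the other things on the bench.

Things in the scene. Friction and masses are not known exactly. Their poses are not given: they have to be found in the camera images.
- cup0: yellow square plastic mixing cup, 46 x 46 mm outside, 76 mm long, walls and base 3 mm, about 60 g; may be absent. Origin at the middle of the cup (38 mm from base and mouth); x axis from the closed base out of the open mouth, y and z normal to the flat sides. Starts lying on a side on the drainer, mouth away from the robot, 20 deg down
- cup0_mouth (a point): centre of the open mouth of the yellow cup, in the plane of its rim
- cup1: blue square plastic mixing cup, 46 x 46 mm outside, 76 mm long, walls and base 3 mm, about 60 g; may be absent. Origin at the middle of the cup (38 mm from base and mouth); x axis from the closed base out of the open mouth, y and z normal to the flat sides. Starts lying on a side on the drainer, mouth away from the robot, 20 deg down
- cup1_mouth (a point): centre of the open mouth of the blue cup, in the plane of its rim
- cup2: orange square plastic mixing cup, 46 x 46 mm outside, 76 mm long, walls and base 3 mm, about 60 g; may be absent. Origin at the middle of the cup (38 mm from base and mouth); x axis from the closed base out of the open mouth, y and z normal to the flat sides. Starts lying on a side on the drainer, mouth away from the robot, 20 deg down
- cup2_mouth (a point): centre of the open mouth of the orange cup, in the plane of its rim
- cup3: green square plastic mixing cup, 46 x 46 mm outside, 76 mm long, walls and base 3 mm, about 60 g; may be absent. Origin at the middle of the cup (38 mm from base and mouth); x axis from the closed base out of the open mouth, y and z normal to the flat sides. Starts lying on a side on the drainer, mouth away from the robot, 20 deg down
- cup3_mouth (a point): centre of the open mouth of the green cup, in the plane of its rim
- drainer: fixed black draining board sloping 20 deg down towards its +x (away from the robot), 115 mm along the slope and 460 mm along y, 6 mm thick, 8 mm aluminium lip along the low edge; origin on the bench under its middle, where the top face is 26 mm up
- rack: fixed plywood drying rack, board 100 x 400 x 12 mm with four upright pegs in a row along its y axis, 100 mm apart; origin under the board's centre, x away from the robot, z up
- peg0 (a point): foot of drying peg 0 (dark round wooden peg 18 mm thick with a domed tip, standing 59 mm above the board), on the board's top face, 12 mm above the bench
- peg1 (a point): foot of drying peg 1 (dark round wooden peg 18 mm thick with a domed tip, standing 59 mm above the board), on the board's top face, 12 mm above the bench
- peg2 (a point): foot of drying peg 2 (dark round wooden peg 18 mm thick with a domed tip, standing 59 mm above the board), on the board's top face, 12 mm above the bench
- peg3 (a point): foot of drying peg 3 (dark round wooden peg 18 mm thick with a domed tip, standing 59 mm above the board), on the board's top face, 12 mm above the bench
- pail: small red plastic pail with a white band, 100 mm tall, 94 mm across the foot and 120 mm across the rim, about 0.3 kg; origin at the centre of its underside, z up. Its bail hinges on its y axis line, at 92 mm height, with ears at y = +-67 mm; the folded bail lies on the pail's -x side, which faces the robot
- bail (a joint): angle of the pail's swing bail about the pail's y axis: 0 folded out level on the -x side, 1.57 upright, 3.1 folded on the other side; light friction keeps it where it is left (about 0.6 N at the grip moves it)
- bail_grip (a point): centre of the black grip sleeve (14 mm thick, 40 mm long, along the pail's y axis) in the middle of the bail's straight top bar; the bar is 112 mm long, steel wire 5 mm thick, 85 mm from the hinge line; point axes: y along the bar, -x from the hinge line out to the bar
- stand: fixed blue hanger stand: post 20 x 40 mm on a grey foot, 241 mm tall, origin under the post; two steel prongs (8 mm thick, at y = +-34 mm) run from its top towards its -x, roughly to the robot. Each runs level 235 mm up for 70 mm, dips to 221 mm (centre) at 84 to 94 mm and turns up to an end 112 mm from the post, top 251 mm up; clear between and below
- saddle (a point): midpoint between the two prongs' dips, where the centre of the bail's top bar lies when the pail hangs: 89 mm in front of the post, 227.5 mm above the bench; x axis points from the prong ends towards the post, z up
- tape: black tape roll, 64 mm across, 24 mm tall; bystander, not to be disturbed; origin at its underside (at the start)
- glue: white glue bottle with blue cap, 36 mm across, 100 mm tall; bystander, not to be disturbed; origin at its underside (at the start)
- breaker: white circuit-breaker block, 70 x 36 x 60 mm; bystander, not to be disturbed; origin at its underside (at the start)
- pot: yellow round pot, 76 mm across, 90 mm tall; bystander, not to be disturbed; origin at its underside (at the start)
- jar: amber jar with steel cap, 60 mm across, 70 mm tall; bystander, not to be disturbed; origin at its underside (at the start)
Mind the look-alikes: they are no part of the job. What is shaped like the cup0 but pink is not meant.

How it is judged:
By the outcome, as a careful person would: the job done as asked, in the order asked, and still so for the second after the job is handed in, with the robot touching nothing.
Of cup0, cup1, cup2, cup3 only 3 to 4 are there at a start; the rules pass over those that are not, and their reading is None.
At some moment in a run one of cup0, cup1, cup2, cup3, pail may be knocked a few centimetres aside while the robot is not near it.
It also fails if it takes over 208 s, if anything falls off the work surface, if the arm or the gripper's body presses on something with over 40 N, if the wrist force passes 120 N, or if a joint passes its speed limit or range.

### The arm

A 6-joint arm with a two-finger parallel gripper is mounted at the origin on the work surface. World frame = base frame: x ahead of the robot, y to its left, z up, the work surface at z = 0. Lengths are in mm, angles in rad, forces in N, time in s.
With the tool pointing down it reaches from about 275 to 850 mm from the base axis. Payload 5.2 kg.
Tool frame: the origin (TCP) lies at the very end of the fingers, on their centre line; the grasp point (between the pads) lies 19 mm behind it; x points along the fingers, z is the direction in which the jaws open and shut, and the axes are right-handed (so a half turn about x gives the same grasp; the last joint's range is limited). The gripper opens to 85 mm and grips with 20 to 120 N. Pads are 22 mm wide; open, the fingers measure 114 mm over their backs; the gripper's body (76 mm by 85 mm) begins 54 mm behind the grasp point. The pads swing forward as they close: fully open they stand 13 mm farther back than shut.
Start: joints at [1.093, 0.259, 1.535, -0, 1.348, -0.203], TCP at [149.223, 529.375, 231.31] pointing down, gripper open.
Joint ranges: [-3.14, 3.14], [-0.91, 2.08], [0.19, 2.58], [-1.22, 4.36], [0.22, 2.71], [-3.12, 3.12]. Speed limits (rad/s): [2.57, 2.57, 3.14, 3.14, 3.14, 3.14].

### API

Orientations are given as a 3x3 rotation matrix whose columns are the frame's x, y, z axes.
In Python, from plant import manip gives the robot as it stands. The module is installed in compiled form; this text tells all that it offers.
- The arm moves only by the tool arm_command, never from a script. Its argument "moves" is a list of rows, each a list of 6 numbers: the shift along the tool's x, y, z in cm, then the turn, a rotation vector about the tool's x, y, z in rad. In form: [[x, y, z, wx, wy, wz], ...]. A call has 1 to 12 rows; each row is the pose to reach, as a shift and turn from the pose measured when the call began, along the tool's axes at that moment; what a row does not reach only later rows make up. A row lasts 1/8 s, in which the tool goes at most 62.5 mm and 10.7 degrees, less where a joint would pass 70% of its speed; a pose out of reach is approached as far as the arm can. A call with a gripper value outside its range is refused whole. "fingers" is the opening, from -1 (shut) to 1 (fully open), so that 0 is half open, set as the call begins (left out, the last holds). The fingers move at their own pace and stop on an object; "squeeze" is the grip in N (left out, the last holds). Time passes only in rows, so rows that repeat a pose let the fingers close. It gives the time, the measured TCP pose, the force and the opening at its end, in the units of the state.
- manip.get_obs(): the state, without advancing time (a new reading comes with each control period).
- manip.snapshot(name): name is "scene" or "top"; returns a dict with "frame" (384x512x3 uint8, red, green, blue), "K" (3x3 intrinsics, pixels), "view" (4x4, takes a point from world to camera coordinates). Camera axes: x right, y up, looking along -z (the intrinsics and any distortion apply to the point x, -y, -z); pixel columns grow to the right and rows downward; lengths in mm; the calibration is good to about 2 mm. A picture is of the moment at which its call begins. There is no depth.
- manip.hand_in(): hands the job in, once; it reports no verdict.
The state is a dict: "t": time; "joint_pos": joint angles; "dq": joint speeds; "joint_efforts": joint torques, N m; "tool_pos": TCP position; "tool_rot": TCP orientation; "contact_force": force on the tool from outside, world axes, zero at the start; "ft_torque": the same for the moment, N m; "opening": opening from 0.0 (shut) to 1.0 (fully open).
Only numpy, scipy, OpenCV 4.12 (cv2) and the standard library are available. Lean on these libraries where they do the work, as an engineer would, in place of code of your own. Each camera call takes 0.05 s, during which the arm holds its last target. There are 200 camera calls.

## Working session

There is one attempt and no reset: what is moved stays moved. The work goes in short steps, Python scripts to look and compute and a tool call to move; the robot and the scene stay as the last step left them, time stands still between calls to the robot, and variables do not carry over. Pictures are saved under pics/ and viewed, about 12 in all and at most 16, crops included, and the job is handed in when it is done.

Besides the shell and the picture viewer there is one more tool, called after "Request:" as name(argument=value, ...), one argument or row to a line, values as JSON. arm_command: Moves the arm, as the interface text tells. Its arguments: {"type":"object","properties":{"moves":{"type":"array","items":{"type":"array","items":{"type":"number"}}},"fingers":{"type":"number"},"squeeze":{"type":"number"}},"required":["moves"]}

```bash
mkdir -p pics; python3 - <<'E'
from plant import manip
import cv2,numpy as np
np.set_printoptions(precision=3,suppress=True)
for n in("scene","top"):
    s=manip.snapshot(n); cv2.imwrite(f"pics/{n}0.png",cv2.resize(s["frame"][:,:,::-1],(800,600),interpolation=cv2.INTER_CUBIC))
    print(n,s["K"],s["view"],[k for k in s])
o=manip.get_obs()
for k in o: print(k,np.array(o[k]))
E
```

```text
scene [[404.602   0.    257.937]
 [  0.    404.602 191.741]
 [  0.      0.      1.   ]] [[   -0.275     0.961    -0.014   138.369]
 [   -0.613    -0.164     0.773   183.76 ]
 [    0.741     0.221     0.634 -1717.839]
 [    0.        0.        0.        1.   ]] ['frame', 'K', 'view']
top [[358.88    0.    245.135]
 [  0.    358.88  196.171]
 [  0.      0.      1.   ]] [[   -0.029    -1.       -0.013    23.521]
 [    0.985    -0.03      0.171  -537.381]
 [   -0.171    -0.008     0.985 -1217.705]
 [    0.        0.        0.        1.   ]] ['frame', 'K', 'view']
t 0.1
joint_pos [ 1.093  0.259  1.536  0.     1.348 -0.203]
dq [-0.001 -0.002 -0.002 -0.001 -0.     0.001]
joint_efforts [  0.001 -44.698 -29.125  -0.      0.006   0.   ]
tool_pos [148.98  528.935 230.537]
tool_rot [[-0.001 -0.962  0.271]
 [-0.002  0.271  0.962]
 [-1.     0.    -0.002]]
contact_force [ 0.417 -0.002 -0.423]
ft_torque [0.007 0.015 0.019]
opening 0.9993742742250499
```

View pics/scene0.png

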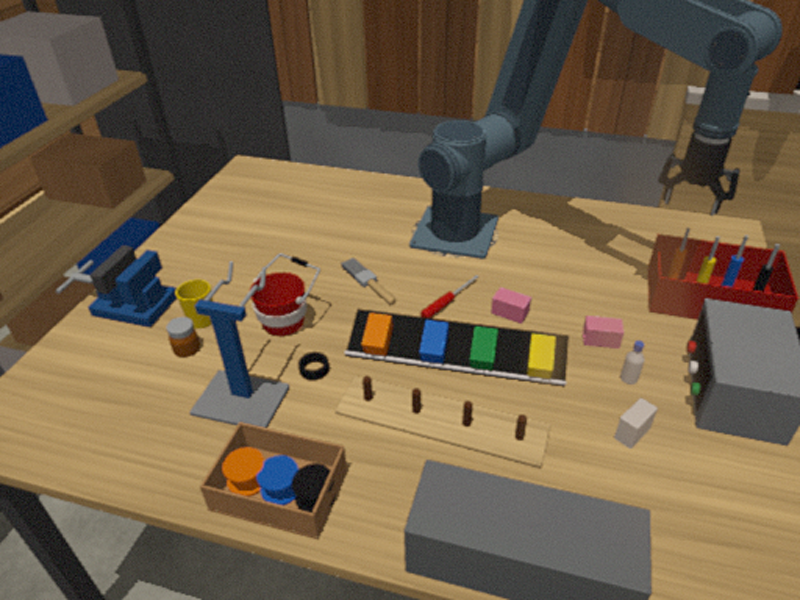

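View pics/top0.png

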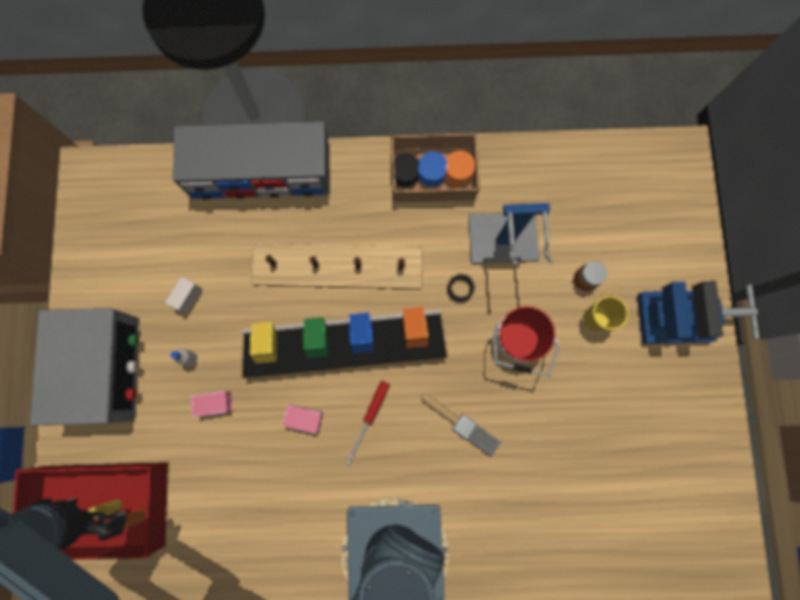

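The views show four cups on the drainer: orange (375,333), blue (434,341), green (484,347) and yellow (541,355) in the scene view. The rack's four pegs, the pail with its bail toward the robot, and the stand behind it are also visible. Next I'll fit the poses.

```bash
cat > h.py <<'E'
import numpy as np,cv2
from scipy.optimize import minimize
from scipy.spatial.transform import Rotation as R
from plant import manip
np.set_printoptions(precision=2,suppress=True)
def proj(s,P):
    P=np.atleast_2d(P); c=P@s["view"][:3,:3].T+s["view"][:3,3]; c=c*[1,-1,-1]
    u=c@s["K"].T; return u[:,:2]/u[:,2:]
def ray(s,uv):
    d=np.linalg.inv(s["K"])@[uv[0],uv[1],1]*[1,-1,-1]; Rv=s["view"][:3,:3]
    return -Rv.T@s["view"][:3,3], Rv.T@d
def onz(s,uv,z):
    o,d=ray(s,uv); return o+d*(z-o[2])/d[2]
S=4
def up(m): return cv2.resize(m.astype(np.float32),None,fx=S,fy=S,interpolation=cv2.INTER_LINEAR)>0.5
def sil(s,parts):
    m=np.zeros((384*S,512*S),np.uint8)
    for P in parts:
        h=cv2.convexHull(((proj(s,P)+.5)*S-.5).astype(np.float32))
        cv2.fillConvexPoly(m,np.round(h*16).astype(np.int32),1,shift=4)
    return m>0
def fit(snaps,masks,model,p0,step):
    def f(p):
        t=0
        for s,m in zip(snaps,masks):
            a=sil(s,model(p)); t+=1-(a&m).sum()/max(1,(a|m).sum())
        return t
    p0=np.array(p0,float); sx=np.vstack([p0]+[p0+np.eye(len(p0))[i]*step[i] for i in range(len(p0))])
    r=minimize(f,p0,method="Nelder-Mead",options=dict(initial_simplex=sx,xatol=.05,fatol=1e-4,maxiter=250))
    return r.x,r.fun
def box(x,y,z): return np.array([[a,b,c] for a in(-x,x) for b in(-y,y) for c in(-z,z)])
def ring(r,z,n=20):
    t=np.linspace(0,2*np.pi,n,endpoint=False); return np.c_[r*np.cos(t),r*np.sin(t),z+0*t]
HUE=dict(yellow=(24,34),blue=(105,120),orange=(5,15),green=(55,80))
def cupR(yaw,pitch=20): return R.from_euler("ZY",[yaw,pitch],degrees=True).as_matrix()
def cup_model(p): # x,y,z,yaw
    return [box(38,23,23)@cupR(p[3]).T+p[:3]]
def hsv(s): return cv2.cvtColor(s["frame"],cv2.COLOR_RGB2HSV)
def rows(W,rnd=2,T0=None):
    """W list of (pos,rot) -> rows in tool frame"""
    o=manip.get_obs(); p,Q=np.array(o["tool_pos"]),np.array(o["tool_rot"])
    return [list(np.round(np.r_[Q.T@(np.array(a)-p)/10,R.from_matrix(Q.T@np.array(B)).as_rotvec()],3)) for a,B in W]
def toolR(pitch,yaw,flip=0):
    """tool x pitched down (deg) heading yaw; jaws(z) horizontal"""
    x=np.array([np.cos(np.radians(pitch)),0,-np.sin(np.radians(pitch))]);z=np.array([0,1.,0])*(1-2*flip)
    return R.from_euler("z",yaw,degrees=True).as_matrix()@np.c_[x,np.cross(z,x),z]
E
python3 - <<'E'
from h import *
import json
sn=[manip.snapshot(n) for n in("scene","top")]
guess={}
def cc(px): return np.array(px)/1.5625
cent=dict(orange=((376,335),(416,327)),blue=((434,341),(361,332)),green=((484,347),(315,337)),yellow=((541,355),(262,342)))
out={}
for c,(a,b) in cent.items():
    g=onz(sn[1],cc(b),50); ms=[]
    for s,q in zip(sn,(a,b)):
        H=hsv(s); lo,hi=HUE[c]; m=((H[...,0]>=lo)&(H[...,0]<=hi)&(H[...,1]>110)&(H[...,2]>50)).astype(np.uint8)
        n,l=cv2.connectedComponents(m); x,y=np.round(cc(q)).astype(int)
        ms.append(up(l==l[y,x]))
    p,f=fit(sn,ms,cup_model,[g[0],g[1],50,2],[15,15,8,6]); out[c]=p.tolist()
    print(c,g,p,round(f,3),[m.sum()//16 for m in ms])
# pegs
ms=[]
for s,(x0,y0,x1,y1) in zip(sn,((335,370,550,445),(258,248,420,280))):
    g=s["frame"].max(2); m=np.zeros(g.shape,bool); a=np.s_[int(y0/1.5625):int(y1/1.5625),int(x0/1.5625):int(x1/1.5625)]
    m[a]=g[a]<75; ms.append(up(m)); print("peg px",m.sum())
def pegs(p):
    Q=R.from_euler("z",p[2],degrees=True).as_matrix()
    return [np.vstack([ring(9,12),ring(9,62),ring(6.5,68),[[0,0,71]]])@Q.T+Q@[0,yy,0]+[p[0],p[1],0] for yy in(-150,-50,50,150)]
g=onz(sn[1],cc((336,266)),30)
p,f=fit(sn,ms,pegs,[g[0],g[1],0],[15,15,4]); print("rack",g,p,f); out["rack"]=p.tolist()
json.dump(out,open("fit.json","w"))
for i,s in enumerate(sn):
    im=cv2.resize(s["frame"][:,:,::-1],None,fx=4,fy=4,interpolation=cv2.INTER_CUBIC)
    cr=[im[600:1100,440:1240],im[480:1060,1150:1610]][i]
    cv2.imwrite(f"pics/crop{i}.png",cr)
# base check
print([proj(s,[[0,0,0]])*1.5625 for s in sn])
E
```

```text
orange [488.57 -64.7   50.  ] [479.35 -57.49 126.38   2.63] 1.092 [np.int64(176262), np.int64(425)]
blue [481.04  58.33  50.  ] [478.97  59.57  44.29   2.38] 0.202 [np.int64(434), np.int64(358)]
green [472.91 161.19  50.  ] [473.68 163.43  45.1    2.92] 0.236 [np.int64(415), np.int64(323)]
yellow [465.25 279.58  50.  ] [465.34 280.2   47.48   4.7 ] 0.504 [np.int64(389), np.int64(295)]
peg px 286
peg px 43
rack [639.24 113.84  30.  ] [646.23 115.3   -3.35] 1.299886197049565
[array([[453.95, 231.97]]), array([[393.86, 553.98]])]
```

View pics/crop0.png

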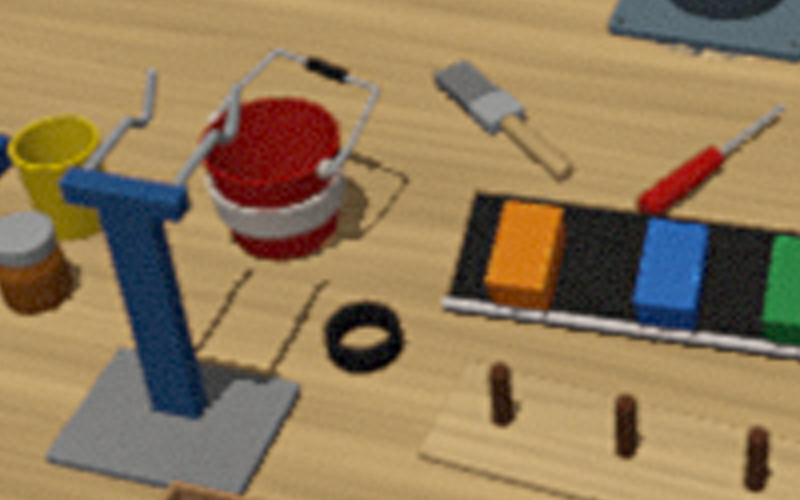

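View pics/crop1.png

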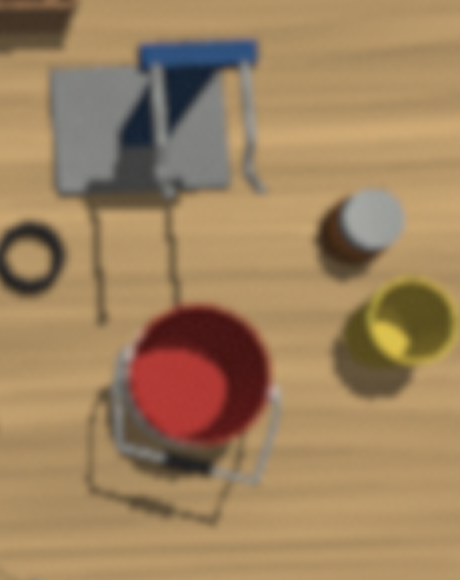

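The crops show the prong tips at crop0 (152,72) and (234,90), and the bail sleeve at crop0 (327,69) and crop1 (188,465). The pail is yawed about -14°. I'll fix the masks and triangulate these points.

```bash
cat > m2.py <<'E'
from h import *
import json
sn=[manip.snapshot(n) for n in("scene","top")]
out=json.load(open("fit.json"))
def cc(px): return np.array(px)/1.5625
for c,(a,b) in dict(orange=((376,335),(416,327)),yellow=((541,355),(262,342))).items():
    g=onz(sn[1],cc(b),45); ms=[]
    for s,q in zip(sn,(a,b)):
        H=hsv(s); lo,hi=HUE[c]; m=((H[...,0]>=lo-2)&(H[...,0]<=hi)&(H[...,1]>165)&(H[...,2]>60)).astype(np.uint8)
        n,l=cv2.connectedComponents(m); x,y=np.round(cc(q)).astype(int)
        ms.append(up(l==l[y,x]))
    p,f=fit(sn,ms,cup_model,[g[0],g[1],45,3],[10,10,6,4]); out[c]=p.tolist()
    print(c,g,p,round(f,3),[m.sum()//16 for m in ms])
ms=[]
for s,(x0,y0,x1,y1),t in zip(sn,((335,370,550,445),(258,250,420,276)),(75,105)):
    g=s["frame"].max(2); m=np.zeros(g.shape,bool); a=np.s_[int(y0/1.5625):int(y1/1.5625),int(x0/1.5625):int(x1/1.5625)]
    m[a]=g[a]<t; ms.append(up(m)); print("peg px",m.sum())
def pegs(p):
    Q=R.from_euler("z",p[2],degrees=True).as_matrix()
    return [np.vstack([ring(9,12),ring(9,62),ring(6.5,68),[[0,0,71]]])@Q.T+Q@[0,yy,0]+[p[0],p[1],0] for yy in(-150,-50,50,150)]
for ss,mm in((sn,ms),(sn[:1],ms[:1])):
    p,f=fit(ss,mm,pegs,[643,114,0],[10,10,3]); print("rack",p,f)
    if len(ss)==2: out["rack"]=p.tolist()
def tri(a,b):
    A=[];B=[]
    for s,q in zip(sn,(a,b)):
        o,d=ray(s,q); d/=np.linalg.norm(d); M=np.eye(3)-np.outer(d,d); A.append(M);B.append(M@o)
    x=np.linalg.solve(sum(A),sum(B)); e=[np.linalg.norm(M@x-b) for M,b in zip(A,B)]; return x,max(e)
c0=lambda u,v:((440+u)/4-.375,(600+v)/4-.375)
c1=lambda u,v:((1150+u)/4-.375,(480+v)/4-.375)
for n,a,b in(("tipR",(152,74),(260,188)),("tipL",(235,92),(172,192)),("barL",(186,200),(140,48)),("barR",(66,178),(257,42)),("sleeve",(327,69),(188,465)),("bailL",(376,87),(122,450)),("bailR",(278,53),(255,483)),("earL",(328,167),(124,352)),("jarcap",(25,238),(373,218)),("potrim",(55,140),(412,321)),("tape",(364,330),(31,258))):
    print(n,*tri(c0(*a),c1(*b)))
# pail red hull
ms=[]
for s,(x0,y0,x1,y1) in zip(sn,((160,170,205,220),(315,190,360,238))):
    H=hsv(s); m=np.zeros(H.shape[:2],np.uint8); a=np.s_[y0:y1,x0:x1]
    m[a]=((H[a][...,0]<6)|(H[a][...,0]>170))&(H[a][...,1]>130)
    n,l,st,_=cv2.connectedComponentsWithStats(m); m=np.isin(l,[i for i in range(1,n) if st[i,4]>25])
    h=cv2.convexHull(np.argwhere(m)[:,::-1].astype(np.int32)); z=np.zeros(m.shape,np.uint8); cv2.fillConvexPoly(z,h,1); ms.append(up(z)); print("pail px",z.sum())
p,f=fit(sn,ms,lambda p:[np.vstack([ring(47,0,40),ring(60,100,40)])+[p[0],p[1],0]],[465,-300,0][:2],[20,20]); print("pail",p,f)
out["pail"]=p.tolist()
json.dump(out,open("fit.json","w"))
E
python3 m2.py
```

```text
orange [489.25 -64.95  45.  ] [489.5  -61.81  45.67   4.35] 1.011 [np.int64(46), np.int64(340)]
yellow [465.83 280.72  45.  ] [465.43 279.78  46.47   5.5 ] 0.337 [np.int64(430), np.int64(303)]
peg px 281
peg px 101
rack [643.   115.18  -3.16] 0.9500092521278362
rack [651.77 116.33  -4.1 ] 0.5606844409072822
tipR [ 582.15 -314.87  247.52] 0.9063139736138455
tipL [ 581.85 -249.31  243.43] 1.8216700436454532
barL [ 696.86 -232.81  238.03] 3.043043912725127
barR [ 698.41 -322.73  239.36] 2.3801163671810923
sleeve [ 385.05 -275.87  121.69] 1.4029173801064785
bailL [ 398.86 -223.79  121.78] 0.9561149833220832
bailR [ 369.26 -330.    118.15] 1.1150136168269182
earL [ 482.43 -235.7    96.23] 0.7441090726497489
jarcap [ 597.18 -464.07   63.5 ] 3.130578644528899
potrim [ 502.5  -481.57   89.93] 0.10887463911136637
tape [ 581.31 -172.32   16.79] 1.2181632124395265
pail px 1071
pail px 939
pail [ 461.52 -296.96] 0.22565105726916057
```

```bash
python3 - <<'E'
from h import *
import json
sn=[manip.snapshot(n) for n in("scene","top")]
out=json.load(open("fit.json"))
H=hsv(sn[0]); print(H[205:225:3,232:250:4].reshape(-1,3).tolist())
g=onz(sn[1],np.array((416,327))/1.5625,45); ms=[]
for s,(x0,y0,x1,y1) in zip(sn,((226,196,256,232),(250,190,282,226))):
    H=hsv(s); m=np.zeros(H.shape[:2],np.uint8); a=np.s_[y0:y1,x0:x1]
    m[a]=(H[a][...,0]<=17)&(H[a][...,1]>190)&(H[a][...,2]>90); ms.append(up(m)); print(m.sum())
p,f=fit(sn,ms,cup_model,[g[0],g[1],45,3],[10,10,6,4]); print("orange",p,f); out["orange"]=p.tolist()
json.dump(out,open("fit.json","w"))
p=out["rack"];Q=R.from_euler("z",p[2],degrees=True).as_matrix()
ims=[]
for i,(s,(x0,y0,w,h)) in enumerate(zip(sn,((212,232,145,50),(158,148,114,38)))):
    F=800/w; c=cv2.resize(s["frame"][y0:y0+h,x0:x0+w,::-1],(800,int(h*F)),interpolation=cv2.INTER_CUBIC)
    for yy in(-150,-50,50,150):
        for z in(12,71):
            uv=(proj(s,Q@[0,yy,z]+[p[0],p[1],0])[0]+.5-[x0,y0])*F; cv2.circle(c,tuple(int(v) for v in uv),2,(255,255,0) if z==12 else (0,255,255),-1)
    b=[(proj(s,Q@[a*50,b*200,12]+[p[0],p[1],0])[0]+.5-[x0,y0])*F for a,b in((-1,-1),(-1,1),(1,1),(1,-1))]
    cv2.polylines(c,[np.int32(b)],True,(0,0,255),1)
    ims.append(c)
cv2.imwrite("pics/rack.png",np.vstack(ims)); print([i.shape for i in ims])
E
```

```text
[[60, 26, 29], [15, 227, 208], [15, 230, 207], [15, 223, 205], [16, 218, 214], [86, 78, 23], [16, 221, 209], [15, 224, 208], [16, 236, 205], [16, 232, 181], [8, 93, 52], [16, 228, 208], [16, 229, 206], [16, 224, 208], [14, 218, 144], [10, 182, 91], [16, 222, 207], [15, 225, 206], [16, 239, 206], [14, 235, 102], [14, 217, 180], [16, 227, 207], [15, 214, 209], [16, 221, 208], [13, 229, 98], [16, 230, 175], [16, 223, 212], [16, 232, 210], [15, 212, 215], [11, 205, 81], [9, 188, 88], [15, 255, 113], [15, 255, 111], [13, 225, 119], [6, 150, 63]]
401
20
orange [487.74 -62.27  44.74   4.79] 1.0416566900751216
[(275, 800, 3), (266, 800, 3)]
```

View pics/rack.png

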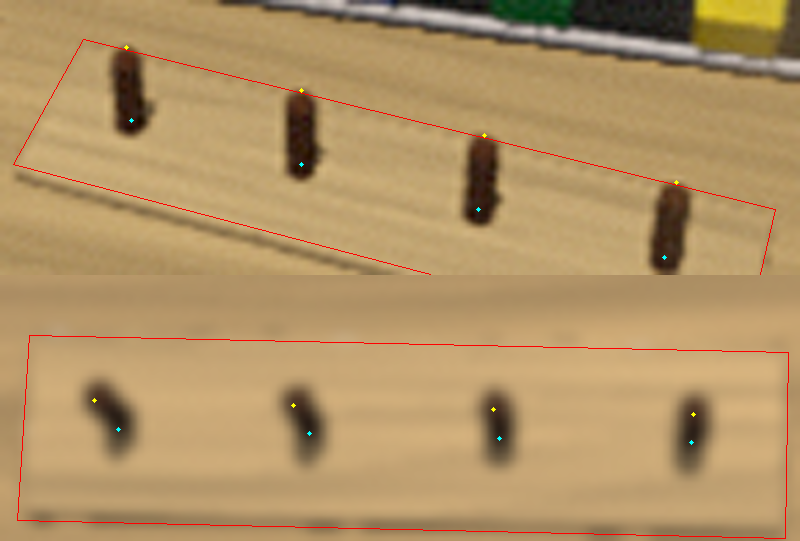

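The peg dots lie within about 3 mm in both views, so rack ≈ (644, 115), yaw -3.2°. Next is the orange refit and the plan for the yellow cup.

```bash
cat > plan.py <<'E'
from h import *
import json,sys
fitd=json.load(open("fit.json"))
AL=30
def pick(c,off=-8,up=3,al=AL):
    x,y,z,yaw=fitd[c]; C=cupR(yaw); g=np.array([x,y,z])+C@[off,0,up]; T=toolR(20+al,yaw); return g+19*T[:,0],T
def place(peg,dz,yaw,off=-8,up=3,al=AL):
    rx,ry,ryaw=fitd["rack"]; q=R.from_euler("z",ryaw,degrees=True).apply([0,-150+100*peg,0])
    C=cupR(yaw,90); g=np.array([rx,ry,50+dz])+q+C@[off,0,up]; T=toolR(90+al,yaw); return g+19*T[:,0],T
E
python3 - <<'E'
from h import *
import json
sn=[manip.snapshot(n) for n in("scene","top")]
out=json.load(open("fit.json")); ms=[]
for s,(x0,y0,x1,y1) in zip(sn,((226,196,256,232),(254,194,278,224))):
    H=hsv(s); m=np.zeros(H.shape[:2],np.uint8); a=np.s_[y0:y1,x0:x1]
    m[a]=(H[a][...,0]<=17)&(H[a][...,1]>(190 if s is sn[0] else 140))&(H[a][...,2]>70); ms.append(up(m)); print(m.sum())
p,f=fit(sn,ms,cup_model,[488,-62,45,3],[10,10,6,4]); print("orange",p,f); out["orange"]=p.tolist()
out["rack"]=[644,115,-3.2]
json.dump(out,open("fit.json","w"))
from plan import *
p,T=pick("yellow"); print(p); W=[(p-110*T[:,0],T)]; print(rows(W))
E
```

```text
415
378
orange [489.9  -61.32  45.82   4.9 ] 0.18806601847241344
[471.12 280.33  37.47]
[[np.float64(10.953), np.float64(-31.151), np.float64(-17.795), np.float64(-0.356), np.float64(-0.13), np.float64(-0.69)]]
```

Request:
arm_command(
  moves=[
    [2,-10,-6,-0.1,-0.04,-0.2],
    [5,-20,-11,-0.2,-0.08,-0.4],
    [8,-26,-15,-0.3,-0.11,-0.58],
    [10.95,-31.15,-17.8,-0.356,-0.13,-0.69],
    [10.95,-31.15,-17.8,-0.356,-0.13,-0.69],
    [10.95,-31.15,-17.8,-0.356,-0.13,-0.69],
    [10.95,-31.15,-17.8,-0.356,-0.13,-0.69],
    [10.95,-31.15,-17.8,-0.356,-0.13,-0.69],
    [10.95,-31.15,-17.8,-0.356,-0.13,-0.69],
    [10.95,-31.15,-17.8,-0.356,-0.13,-0.69],
  ],
  fingers=1,
  squeeze=35,
)

```text
t: 1.75
tool_pos: [400.2, 275.7, 127.9]
tool_rot: [[0.634, -0.767, -0.1], [0.064, -0.077, 0.995], [-0.77, -0.637, 0.0]]
contact_force: [-0.6, -1.2, 0.8]
opening: 1.001
```

```bash
python3 - <<'E'
from plan import *
o=manip.get_obs(); print(o["t"],o["joint_pos"],o["tool_pos"]); 
p,T=pick("yellow"); print(rows([(p-110*T[:,0],T),(p,T)]))
s=manip.snapshot("scene"); cv2.imwrite("pics/a1.png",cv2.resize(s["frame"][80:300,180:480,::-1],(800,587),interpolation=cv2.INTER_CUBIC))
E
```

```text
1.75 [ 0.6   0.08  2.32 -1.22  0.33  0.03] [400.22 275.72 127.89]
[[np.float64(0.494), np.float64(0.37), np.float64(-0.222), np.float64(0.003), np.float64(0.003), np.float64(-0.007)], [np.float64(11.494), np.float64(0.294), np.float64(-0.252), np.float64(0.003), np.float64(0.003), np.float64(-0.007)]]
```

View pics/a1.png

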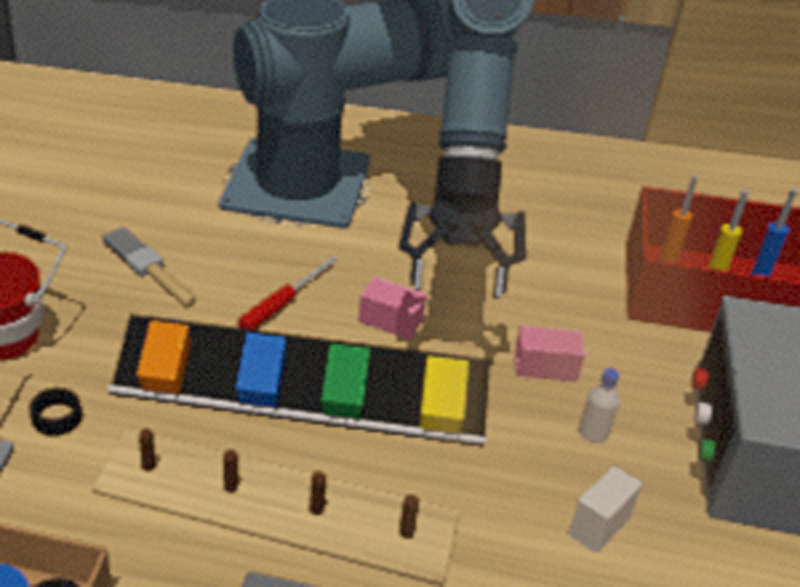

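Joint 4 sits on its limit (-1.22), so I'll fit the kinematics to choose good tilts.

```bash
cat > kin.py <<'E'
from h import *
from scipy.optimize import least_squares
LO=np.array([-3.14,-.91,.19,-1.22,.22,-3.12]);HI=np.array([3.14,2.08,2.58,4.36,2.71,3.12])
def fk(q,P,sg=(1,1)):
    h,L1,L2,Lt,d,a1=P
    ry=lambda a:R.from_euler("y",a); rz=lambda a:R.from_euler("z",a)
    A=rz(q[0]); p=np.array([0,0,h])+A.apply([a1,d,0])
    A=A*ry(q[1]); p=p+A.apply([0,0,L1]); A=A*ry(q[2]); p=p+A.apply([0,0,L2])
    A=A*rz(sg[0]*q[3])*ry(q[4]); p=p+A.apply([0,0,Lt]); A=A*rz(sg[1]*q[5])
    M=A.as_matrix(); return p,M[:,[2,1,0]]*[1,1,1]  # approx frame: x along tool
D=[([1.093,.259,1.536,0,1.348,-.203],[148.98,528.935,230.54])]
def solve(data):
    best=None
    for s in(1,-1):
        r=least_squares(lambda P:np.r_[np.concatenate([fk(q,P,(s,1))[0]-p for q,p in data]),(P[5])*.1,(P[1]-P[2])*.001],[150,420,420,230,111,0])
        if best is None or r.cost<best[1]: best=(r.x,r.cost,s)
    return best
E
python3 - <<'E'
from kin import *
import json
o=manip.get_obs(); D.append((list(o["joint_pos"]),list(o["tool_pos"])))
json.dump(D,open("kd.json","w"),default=float)
P,c,s=solve(D); print(P,c,s)
for q,p in D: print(fk(q,P,(s,1)))
print(np.array(o["tool_rot"]),np.array(o["joint_pos"]))
E
```

```text
[-38.12 726.9  397.14 346.03 109.62 -34.89] 8.127478238278027 1
(array([150.03, 528.14, 230.2 ]), array([[-0.  , -0.96, -0.27],
       [-0.  ,  0.27, -0.96],
       [-1.  ,  0.  ,  0.  ]]))
(array([399.92, 276.94, 128.1 ]), array([[ 0.63, -0.77,  0.1 ],
       [ 0.06, -0.08, -1.  ],
       [-0.77, -0.64, -0.  ]]))
[[ 0.63 -0.77 -0.1 ]
 [ 0.06 -0.08  1.  ]
 [-0.77 -0.64  0.  ]] [ 0.6   0.08  2.32 -1.22  0.33  0.03]
```

```bash
sed -i 's/^AL=30/AL=40/' plan.py; python3 - <<'E'
from plan import *
p,T=pick("yellow"); print(p,rows([(p-100*T[:,0],T)]))
E
```

```text
[468.42 280.07  35.57] [[np.float64(1.6), np.float64(-1.058), np.float64(-0.212), np.float64(0.003), np.float64(0.002), np.float64(0.167)]]
```

Request:
arm_command(
  moves=[
    [1.6,-1.06,-0.21,0,0,0.167],
    [1.6,-1.06,-0.21,0,0,0.167],
    [1.6,-1.06,-0.21,0,0,0.167],
    [1.6,-1.06,-0.21,0,0,0.167],
  ],
)

```text
t: 2.3
tool_pos: [419.6, 276.4, 123.1]
tool_rot: [[0.5, -0.861, -0.099], [0.051, -0.085, 0.995], [-0.865, -0.502, 0.001]]
contact_force: [-0.3, -0.1, -0.2]
opening: 1.002
```

```bash
cat >> kin.py <<'E'
import json
def ik(p,T,P,s,q0):
    T=np.array(T)
    def f(q):
        a,M=fk(q,P,(s,1)); M=M*[1,1,-1]
        return np.r_[(a-p)/100,(M-T).ravel()]
    r=least_squares(f,np.clip(q0,LO+.02,HI-.02),bounds=(LO,HI)); return r.x,np.linalg.norm(r.fun)
def model():
    D=json.load(open("kd.json")); o=manip.get_obs(); D.append((list(map(float,o["joint_pos"])),list(map(float,o["tool_pos"])))); json.dump(D,open("kd.json","w"))
    return solve(D)
E
python3 - <<'E'
from kin import *; from plan import *
P,c,s=model(); print(P,c,s)
o=manip.get_obs(); q=np.array(o["joint_pos"]); print(q)
for c in("yellow","green","blue","orange"):
  for al in(30,40,50):
    p,T=pick(c,al=al); print(c,al,*[ik(a,T,P,s,q) for a in(p-90*T[:,0],p)])
for peg in range(4):
  for al in(30,40,50):
    p,T=place(peg,0,5,al=al); print(peg,al,ik(p,T,P,s,[.3,.9,1,0,2,0]))
p,T=pick("yellow");print(rows([(p,T)]))
E
```

```text
[-31.82 722.49 400.15 347.61 109.75 -36.61] 11.673545031920806 1
[ 0.5   0.1   2.18 -0.5   0.41 -0.75]
yellow 30 (array([ 0.56,  0.11,  2.32, -1.22,  0.3 ,  0.01]), np.float64(0.057124051534812266)) (array([ 0.47,  0.26,  2.28, -1.22,  0.22, -0.04]), np.float64(0.20010066175290292))
yellow 40 (array([ 0.49,  0.12,  2.2 , -0.54,  0.39, -0.72]), np.float64(2.511483781593678e-12)) (array([ 0.45,  0.27,  2.26, -0.99,  0.22, -0.27]), np.float64(0.014031318633235259))
yellow 50 (array([ 0.43,  0.16,  2.05, -0.19,  0.62, -1.1 ]), np.float64(1.384454728666414e-10)) (array([ 0.41,  0.28,  2.15, -0.27,  0.4 , -1.03]), np.float64(1.6966378096342079e-13))
green 30 (array([ 0.28,  0.04,  2.4 , -1.22,  0.22, -0.17]), np.float64(0.12300908284667313)) (array([ 0.26,  0.22,  2.34, -1.22,  0.22, -0.17]), np.float64(0.27961031762731253))
green 40 (array([ 0.16,  0.04,  2.3 , -0.19,  0.29, -1.3 ]), np.float64(3.145683557895278e-11)) (array([ 0.19,  0.22,  2.3 , -0.55,  0.22, -0.9 ]), np.float64(0.1329029128435174))
green 50 (array([ 0.14,  0.09,  2.14, -0.06,  0.57, -1.44]), np.float64(1.576894849872881
[... 1709 characters left out ...]
at64(5.2747027357052855e-14))
2 30 (array([ 0.09,  0.75,  1.21, -0.  ,  1.7 , -1.57]), np.float64(1.066451559775164e-14))
2 40 (array([ 0.09,  0.84,  1.1 , -0.  ,  1.9 , -1.57]), np.float64(4.2597680486537566e-15))
2 50 (array([ 0.09,  0.92,  1.  , -0.  ,  2.09, -1.57]), np.float64(8.576876151447199e-15))
3 30 (array([ 0.2 ,  0.8 ,  1.11,  0.06,  1.76, -1.46]), np.float64(2.802798759934531e-15))
3 40 (array([ 0.2 ,  0.88,  0.98,  0.08,  1.97, -1.46]), np.float64(1.936666565086359e-15))
3 50 (array([ 0.19,  0.97,  0.88,  0.1 ,  2.17, -1.45]), np.float64(2.40243587151616e-15))
[[np.float64(10.031), np.float64(0.163), np.float64(-0.132), np.float64(0.002), np.float64(0.003), np.float64(0.003)]]
```

```bash
python3 - <<'E'
from kin import *; from plan import *
sn=[manip.snapshot(n) for n in("scene","top")]
def tri(a,b):
    A=[];B=[]
    for s,q in zip(sn,(a,b)):
        o,d=ray(s,np.array(q)/1.5625); d/=np.linalg.norm(d); M=np.eye(3)-np.outer(d,d); A.append(M);B.append(M@o)
    x=np.linalg.solve(sum(A),sum(B)); return x,[np.linalg.norm(M@x-b) for M,b in zip(A,B)]
print(tri((427,465),(325,181)),tri((650,509),(175,184)))
print(onz(sn[1],np.array((327,197))/1.5625,0),onz(sn[1],np.array((190,199))/1.5625,0))
P,c,s=solve(json.load(open("kd.json")))
q=np.array(manip.get_obs()["joint_pos"])
for c in("yellow","green","blue","orange"):
  for al in(43,46):
    p,T=pick(c,up=6,al=al); print(c,al,ik(p,T,P,s,q))
for y in(5,-15,-25):
    p,T=place(3,0,y,al=46,up=6); print(y,ik(p,T,P,s,[.3,.9,1,0,2,0]), [p-T[:,0]*d-43*T[:,1]*np.sign(T[2,1]) for d in(73,150,230)])
E
```

```text
(array([820.54, 131.15,  95.06]), [np.float64(1.2746819574496857), np.float64(1.2746819574497341)]) (array([819.32, 468.72, 108.91]), [np.float64(4.161010764730284), np.float64(4.161010764730094)])
[819.4  135.98   0.  ] [825.42 469.25   0.  ]
yellow 43 (array([ 0.43,  0.26,  2.23, -0.64,  0.25, -0.64]), np.float64(1.2679258832289489e-14))
yellow 46 (array([ 0.42,  0.27,  2.19, -0.44,  0.31, -0.86]), np.float64(1.2423005780909658e-11))
green 43 (array([ 0.15,  0.21,  2.29, -0.26,  0.22, -1.22]), np.float64(0.06326224977374997))
green 46 (array([ 0.14,  0.21,  2.29, -0.15,  0.22, -1.34]), np.float64(2.5253526584259747e-14))
blue 43 (array([-0.2 ,  0.18,  2.36,  0.61,  0.22, -2.39]), np.float64(0.054175450707400076))
blue 46 (array([-0.17,  0.18,  2.34,  0.39,  0.22, -2.14]), np.float64(2.2549052929440252e-15))
orange 43 (array([-0.54,  0.19,  2.35,  0.93,  0.34, -3.05]), np.float64(6.362837985138835e-10))
orange 46 (array([-0.52,  0.2 ,  2.31,  0.7 ,  0.36, -2.8 ]), np.float64(8.690392723255158e-10))
5 (array([ 0.19,  0.94,  0.9 ,  0.09,  2.1 , -1.45]), np.float64(1.3762866022171689e-15)) [array([726.8 , 271.28,  64.58]), array([781.98, 276.11, 118.07]), array([839.31, 281.12, 173.64])]
-15 (array([ 0.1 ,  0.89,  1.02,  0.28,  1.98, -1.2 ]), np.float64(1.1621431531247e-15)) [array([724.54, 245.43,  64.58]), array([778.04, 231.09, 118.07]), array([833.63, 216.2 , 173.64])]
-25 (array([ 0.06,  0.86,  1.11,  0.37,  1.89, -1.09]), np.float64(4.412838435105217e-10)) [array([720.09, 233.19,  64.58]), array([770.29, 209.78, 118.07]), array([822.44, 185.46, 173.64])]
```

```bash
sed -i 's/^AL=40/AL=48/;s/up=3/up=6/g' plan.py; python3 - <<'E'
from plan import *
p,T=pick("yellow"); print(p,np.array(rows([(p-60*T[:,0],T),(p,T)])))
E
```

```text
[467.07 279.94  37.22] [[ 3.87 -0.85 -0.01  0.    0.    0.14]
 [ 9.81 -0.01 -0.02  0.    0.    0.14]]
```

Request:
arm_command(
  moves=[
    [3.87,-0.85,0,0,0,0.14],
    [3.87,-0.85,0,0,0,0.14],
    [3.87,-0.85,0,0,0,0.14],
    [6,-0.55,0,0,0,0.14],
    [8,-0.27,0,0,0,0.14],
    [9.8,-0.01,0,0,0,0.14],
    [9.8,-0.01,0,0,0,0.14],
    [9.8,-0.01,0,0,0,0.14],
  ],
)

```text
t: 3.4
tool_pos: [466.1, 280.2, 37.9]
tool_rot: [[0.374, -0.922, -0.101], [0.037, -0.094, 0.995], [-0.927, -0.376, -0.001]]
contact_force: [0.2, -0.8, -0.3]
opening: 0.998
```

Request:
arm_command(
  moves=[
    [0,0,0,0,0,0],
    [0,0,0,0,0,0],
    [0,0,0,0,0,0],
    [0,0,0,0,0,0],
    [0,0,0,0,0,0],
    [0,0,0,0,0,0],
  ],
  fingers=-1,
  squeeze=35,
)

```text
t: 4.15
tool_pos: [466.7, 280.5, 38.6]
tool_rot: [[0.375, -0.922, -0.101], [0.037, -0.094, 0.995], [-0.926, -0.377, -0.001]]
contact_force: [-1.9, 0.3, 5.8]
opening: 0.54
```

```bash
python3 - <<'E'
from plan import *
o=manip.get_obs(); print(o["joint_pos"],o["opening"],o["contact_force"],o["tool_pos"])
p,T=pick("yellow"); print(p)
P0=np.array(o["tool_pos"]); a,Ta=place(3,70,5); W=[(P0+[0,0,60],T),(P0+[-20,0,140],T),(a,Ta)]
print(a);print(np.array(rows(W)))
s=manip.snapshot("scene"); cv2.imwrite("pics/a2.png",cv2.resize(s["frame"][130:280,260:430,::-1],(680,600),interpolation=cv2.INTER_CUBIC))
E
```

```text
[ 0.41  0.34  2.08 -0.33  0.37 -0.97] 0.539539729597324 [-1.86  0.31  5.76] [466.71 280.47  38.56]
[467.07 279.94  37.22]
[644.28 264.06 115.29]
[[ -5.56  -2.26  -0.     0.01   0.     0.  ]
 [-13.72  -3.43   0.19   0.01   0.     0.  ]
 [ -0.51 -19.1   -3.43   0.01  -0.     1.22]]
```

View pics/a2.png

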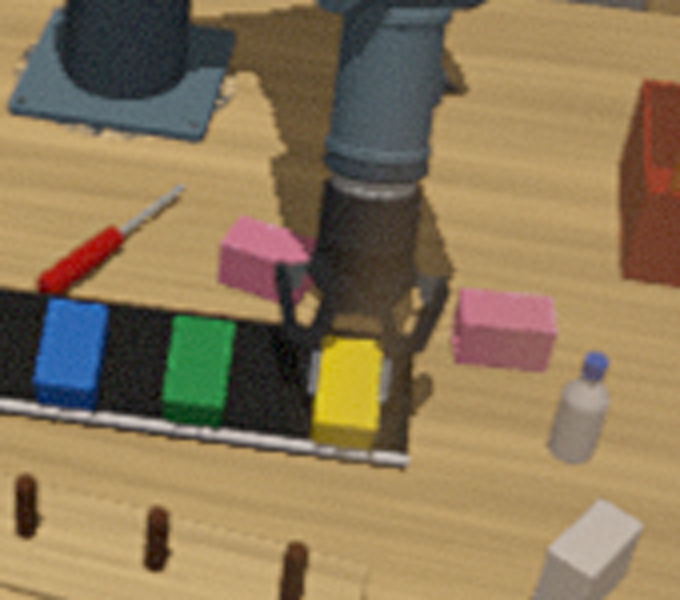

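```bash
cat >> plan.py <<'E'
from scipy.spatial.transform import Slerp
def carry(W,n):
    """poses -> n[i] interpolated rows per segment from current pose"""
    o=manip.get_obs(); p=np.array(o["tool_pos"]);Q=np.array(o["tool_rot"]);out=[]
    for (b,B),k in zip(W,n):
        sl=Slerp([0,1],R.from_matrix([Q,B]))
        for i in range(1,k+1): out.append((p+(np.array(b)-p)*i/k,sl(i/k).as_matrix()))
        p,Q=np.array(b),B
    for r in rows(out): print([float(round(v,2)) for v in r])
E
python3 - <<'E'
from plan import *
o=manip.get_obs(); P0=np.array(o["tool_pos"]); T=np.array(o["tool_rot"])
a,Ta=place(3,100,5); print(a)
carry([(P0+[-5,0,100],T),(a,Ta)],[2,9])
E
```

```text
[644.28 264.06 145.29]
[-4.72, -1.65, 0.02, 0.0, 0.0, 0.0]
[-9.45, -3.31, 0.04, 0.0, 0.0, 0.0]
[-8.76, -5.19, -0.34, 0.0, -0.0, 0.14]
[-8.08, -7.07, -0.73, 0.0, -0.0, 0.27]
[-7.4, -8.95, -1.11, 0.0, -0.0, 0.41]
[-6.71, -10.83, -1.5, 0.01, -0.0, 0.54]
[-6.03, -12.71, -1.89, 0.01, -0.0, 0.68]
[-5.34, -14.59, -2.27, 0.01, -0.0, 0.82]
[-4.66, -16.47, -2.66, 0.01, -0.0, 0.95]
[-3.97, -18.35, -3.04, 0.01, -0.0, 1.09]
[-3.29, -20.23, -3.43, 0.01, -0.0, 1.22]
```

Request:
arm_command(
  moves=[
    [-4.7,-1.65,0.02,0,0,0],
    [-9.45,-3.3,0.04,0,0,0],
    [-8.76,-5.2,-0.34,0,0,0.14],
    [-8.1,-7.1,-0.73,0,0,0.27],
    [-7.4,-8.95,-1.1,0,0,0.41],
    [-6.7,-10.8,-1.5,0.01,0,0.54],
    [-6,-12.7,-1.9,0.01,0,0.68],
    [-5.3,-14.6,-2.3,0.01,0,0.82],
    [-4.7,-16.5,-2.7,0.01,0,0.95],
    [-4,-18.4,-3,0.01,0,1.09],
    [-3.3,-20.2,-3.4,0.01,0,1.22],
    [-3.3,-20.2,-3.4,0.01,0,1.22],
  ],
)

```text
t: 5.7
tool_pos: [638.3, 261.3, 135.3]
tool_rot: [[-0.746, -0.66, -0.089], [-0.069, -0.056, 0.996], [-0.663, 0.749, -0.004]]
contact_force: [-4.9, -2.1, 9.0]
opening: 0.535
```

```bash
python3 - <<'E'
from plan import *
o=manip.get_obs(); print(o["joint_pos"],o["opening"],o["contact_force"],o["tool_pos"])
a,Ta=place(3,70,5); print(np.array(rows([(a,Ta)])))
ims=[]
for n,(x,y) in(("scene",(270,180)),("top",(140,120))):
    s=manip.snapshot(n); ims.append(cv2.resize(s["frame"][y:y+110,x:x+80,::-1],(400,550),interpolation=cv2.INTER_CUBIC))
cv2.imwrite("pics/a3.png",np.hstack(ims))
E
```

```text
[ 0.19  1.27  0.19  0.13  2.53 -1.4 ] 0.5346581001172672 [-4.9  -2.06  9.03] [638.35 261.31 135.25]
[[ 0.86 -1.9   0.23 -0.   -0.   -0.01]]
```

View pics/a3.png

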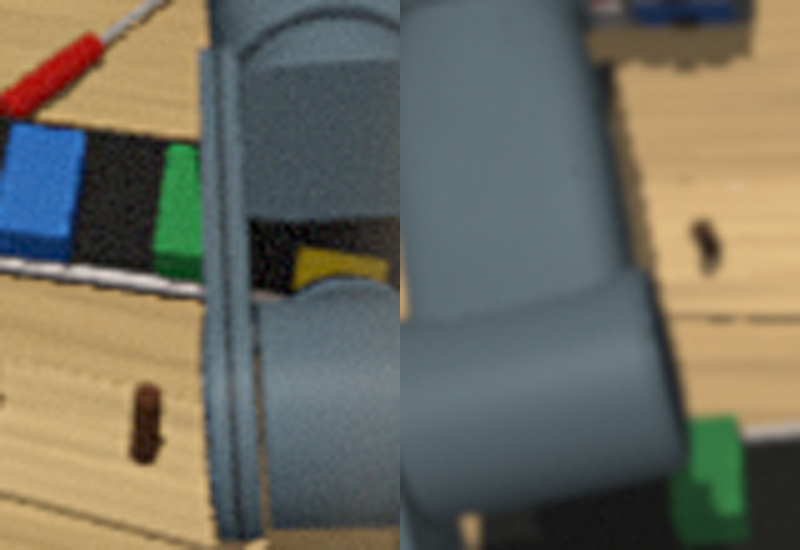

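Joint 3 is at its stretch limit. I'll refit the kinematics and choose a cup heading that shortens the reach.

```bash
python3 - <<'E'
from kin import *; from plan import *
P,c,s=model(); print(P,c,s)
for q,p in json.load(open("kd.json")): print(fk(q,P,(s,1))[0]-p)
q=np.array(manip.get_obs()["joint_pos"])
for y in(5,-20,-35,-50):
  for dz in(80,2):
    p,T=place(3,dz,y); print(y,dz,ik(p,T,P,s,[.2,1,.6,.1,2.3,-1.2]))
E
```

```text
[135.27 538.05 414.45 320.38 107.24 -11.62] 228.13866159434866 1
[-0.59 -9.14 12.32]
[ 1.34  9.01 -7.46]
[ 1.88  4.43 -0.51]
[-0.27 -6.18 -4.35]
5 80 (array([ 0.19,  1.27,  0.19,  0.14,  2.5 , -1.38]), np.float64(0.03549017670679386))
5 2 (array([ 0.2 ,  1.3 ,  0.32,  0.11,  2.35, -1.42]), np.float64(4.4155160038570615e-12))
-20 80 (array([ 0.09,  1.1 ,  0.56,  0.41,  2.23, -1.01]), np.float64(2.2287695146105219e-10))
-20 2 (array([ 0.09,  1.15,  0.66,  0.37,  2.09, -1.07]), np.float64(2.1686630939545827e-09))
-35 80 (array([ 0.03,  0.99,  0.79,  0.52,  2.02, -0.86]), np.float64(5.197131605446838e-10))
-35 2 (array([ 0.03,  1.05,  0.87,  0.49,  1.91, -0.93]), np.float64(2.1506587539549403e-15))
-50 80 (array([-0.02,  0.89,  1.01,  0.61,  1.82, -0.75]), np.float64(2.110865837030839e-11))
-50 2 (array([-0.02,  0.95,  1.08,  0.6 ,  1.71, -0.83]), np.float64(3.8810182052874633e-11))
```

```bash
python3 - <<'E'
from plan import *
a,Ta=place(3,85,-30); print(a); carry([(a,Ta)],[6])
E
```

```text
[645.34 268.83 130.29]
[-0.01, -0.18, 0.1, 0.07, -0.08, -0.0]
[-0.02, -0.36, 0.21, 0.14, -0.15, -0.0]
[-0.04, -0.53, 0.31, 0.2, -0.23, -0.0]
[-0.05, -0.71, 0.42, 0.27, -0.31, -0.0]
[-0.06, -0.89, 0.52, 0.34, -0.38, -0.0]
[-0.07, -1.06, 0.62, 0.41, -0.46, -0.0]
```

Request:
arm_command(
  moves=[
    [0,-0.2,0.1,0.07,-0.08,0],
    [0,-0.36,0.2,0.14,-0.15,0],
    [-0.04,-0.53,0.3,0.2,-0.23,0],
    [-0.05,-0.7,0.4,0.27,-0.31,0],
    [-0.06,-0.9,0.5,0.34,-0.38,0],
    [-0.07,-1.06,0.62,0.41,-0.46,0],
    [-0.07,-1.06,0.62,0.41,-0.46,0],
    [-0.07,-1.06,0.62,0.41,-0.46,0],
    [-0.07,-1.06,0.62,0.41,-0.46,0],
  ],
)

```text
t: 6.92
tool_pos: [645.4, 269.6, 130.6]
tool_rot: [[-0.645, -0.578, 0.5], [0.371, 0.335, 0.866], [-0.668, 0.744, -0.002]]
contact_force: [-0.1, 0.1, -0.2]
opening: 0.537
```

```bash
cat > look.py <<'E'
from plan import *
def look(name,boxes,k=5):
    ims=[]
    for n,(x,y,w,h) in boxes:
        s=manip.snapshot(n); ims.append(cv2.resize(s["frame"][y:y+h,x:x+w,::-1],None,fx=k,fy=k,interpolation=cv2.INTER_CUBIC))
    H=max(i.shape[0] for i in ims); cv2.imwrite(name,np.hstack([cv2.copyMakeBorder(i,0,H-i.shape[0],0,0,0) for i in ims]))
E
python3 - <<'E'
from look import *
from kin import model
P,c,s=model()
o=manip.get_obs(); print(o["joint_pos"],o["contact_force"],o["tool_pos"])
a,Ta=place(3,85,-30); print(np.array(rows([(a,Ta)])))
a,Ta=place(3,0,-30); carry([(a,Ta)],[3])
s=manip.snapshot("scene"); H=hsv(s); m=(H[...,0]>=22)&(H[...,0]<=34)&(H[...,1]>165)&(H[...,2]>60); m[:,:250]=0; m[:200,400:]=0
ys,xs=np.nonzero(m); print(len(xs), xs.min() if len(xs) else 0, xs.max(),ys.min(),ys.max())
C=a*0
rx,ry,ryaw=fitd["rack"]; q=R.from_euler("z",ryaw,degrees=True).apply([0,150,0])+[rx,ry,0]
print(q,proj(s,[q+[0,0,z] for z in(12,71,97,173)]))
look("pics/a4.png",[("scene",(270,180,80,110)),("top",(140,120,80,110))])
E
```

```text
[ 0.03  1.05  0.66  0.48  2.13 -0.91] [-0.09  0.11 -0.16] [645.37 269.62 130.58]
[[-0.01 -0.05 -0.07 -0.   -0.   -0.  ]]
[1.89, -2.12, -0.02, -0.0, -0.0, -0.0]
[3.78, -4.25, -0.04, -0.0, -0.0, -0.0]
[5.67, -6.37, -0.06, -0.0, -0.0, -0.0]
340 326 351 231 267
[652.37 264.77   0.  ] [[331.79 278.37]
 [333.95 264.91]
 [334.94 258.7 ]
 [338.03 239.43]]
```

View pics/a4.png

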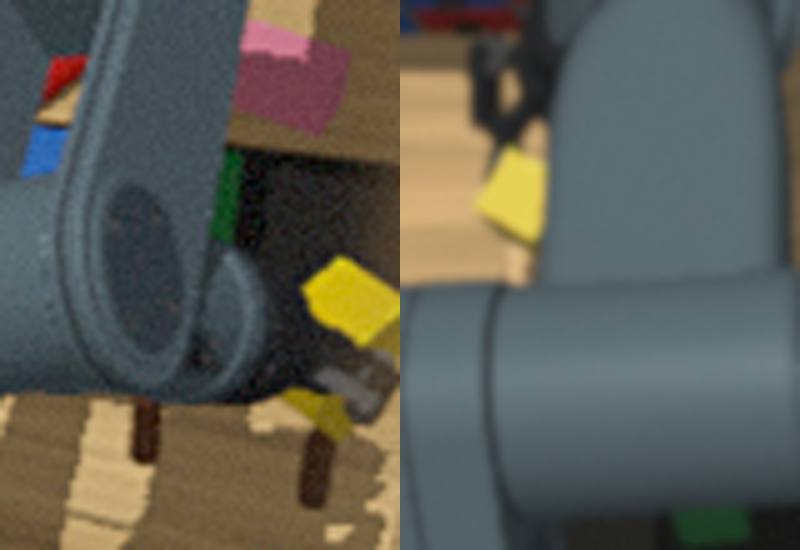

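```bash
python3 - <<'E'
from look import *
s0=manip.snapshot("scene");s1=manip.snapshot("top")
print(onz(s1,(163.6,158.6),173),onz(s0,(340.5,239.8),173))
for s,b in((s0,(322,222,50,60)),(s1,(150,142,40,40))):
    H=hsv(s);m=(H[...,0]>=22)&(H[...,0]<=34)&(H[...,1]>120)&(H[...,2]>150)
    x,y,w,h=b; mm=m[y:y+h,x:x+w]; ys,xs=np.nonzero(mm); print(x+xs.min(),x+xs.max(),y+ys.min(),y+ys.max(),x+xs.mean(),y+ys.mean(),len(xs))
    C=cupR(-30,90); rx,ry,ryaw=fitd["rack"]; q=R.from_euler("z",ryaw,degrees=True).apply([0,150,0])+[rx,ry,50+85]
    print(proj(s,np.array([[-38,a,b] for a,b in((-23,-23),(-23,23),(23,23),(23,-23))])@C.T+q))
E
```

```text
[647.16 266.57 173.  ] [652.01 271.19 173.  ]
328 351 232 262 340.29716981132077 240.12735849056605 212
[[336.39 230.68]
 [325.64 239.4 ]
 [339.75 248.6 ]
 [350.43 239.46]]
155 168 150 167 162.51612903225805 158.58064516129033 186
[[166.68 166.37]
 [173.88 154.21]
 [161.69 147.77]
 [154.45 159.84]]
```

Request:
arm_command(
  moves=[
    [1.9,-2.1,0,0,0,0],
    [3.8,-4.25,0,0,0,0],
    [4.6,-5.2,0,0,0,0],
    [5.2,-5.8,-0.05,0,0,0],
    [5.5,-6.2,-0.06,0,0,0],
    [5.5,-6.2,-0.06,0,0,0],
    [5.5,-6.2,-0.06,0,0,0],
  ],
)

```text
t: 8.05
tool_pos: [644.8, 268.4, 49.7]
tool_rot: [[-0.646, -0.576, 0.5], [0.372, 0.334, 0.866], [-0.666, 0.746, -0.002]]
contact_force: [-3.2, -1.5, 6.7]
opening: 0.537
```

```bash
python3 - <<'E'
from look import *
o=manip.get_obs(); print(o["joint_pos"],o["contact_force"],o["tool_pos"])
a,Ta=place(3,0,-30); print(a,np.array(rows([(a,Ta),(a+[0,0,-2],Ta)])))
E
```

```text
[ 0.03  1.12  0.71  0.45  2.03 -0.97] [-3.22 -1.52  6.72] [644.75 268.37  49.66]
[645.34 268.83  45.29] [[ 0.27 -0.34  0.07 -0.   -0.   -0.  ]
 [ 0.4  -0.49  0.07 -0.   -0.   -0.  ]]
```

Request:
arm_command(
  moves=[
    [0.1,-0.1,0,0,0,0],
    [0.1,-0.1,0,0,0,0],
    [0,0,0,0,0,0],
    [0,0,0,0,0,0],
    [-3,0,0,0,0,0],
    [-7,0,0,0,0,0],
    [-11,1,0,0,0,0],
    [-14,3,0,0,0,0],
    [-14,8,0,0,0,0],
  ],
  fingers=0.6,
)

```text
t: 9.18
tool_pos: [689.6, 240.5, 199.6]
tool_rot: [[-0.648, -0.571, 0.504], [0.374, 0.337, 0.864], [-0.663, 0.749, -0.005]]
contact_force: [0.2, 0.6, 0.0]
opening: 0.798
```

```bash
python3 - <<'E'
from look import *
from kin import *
P,c,s=model(); print(P,c)
o=manip.get_obs(); q=np.array(o["joint_pos"]); print(q,o["contact_force"],o["tool_pos"])
for c in("green",):
  for al in(44,48,52):
    p,T=pick(c,al=al); print(c,al,*[ik(a,T,P,s,[.14,.2,2.2,-.1,.4,-1.4]) for a in(p-80*T[:,0],p)])
p,T=pick("green"); h=p-90*T[:,0]
carry([(np.array([480,200,230]),toolR(100,-10)),(h,T)],[6,6])
look("pics/a5.png",[("scene",(180,130,200,150))],4)
E
```

```text
[141.78 564.15 433.42 344.99 111.34 -39.01] 340.3106775560579
[-0.    1.15  0.28  0.58  2.39 -0.76] [0.18 0.57 0.02] [689.6  240.5  199.59]
green 44 (array([ 0.14,  0.04,  2.25, -0.1 ,  0.4 , -1.39]), np.float64(4.580077912241797e-11)) (array([ 0.14,  0.22,  2.27, -0.18,  0.22, -1.31]), np.float64(0.019669033589471155))
green 48 (array([ 0.14,  0.07,  2.19, -0.07,  0.5 , -1.44]), np.float64(1.5828311538212757e-15)) (array([ 0.13,  0.23,  2.23, -0.1 ,  0.3 , -1.41]), np.float64(1.8811053070563248e-12))
green 52 (array([ 0.13,  0.1 ,  2.13, -0.04,  0.6 , -1.46]), np.float64(1.6413322475131166e-13)) (array([ 0.12,  0.25,  2.17, -0.06,  0.41, -1.45]), np.float64(2.640071780576353e-15))
[1.68, 2.15, -2.35, -0.05, 0.03, -0.11]
[3.35, 4.29, -4.69, -0.11, 0.06, -0.22]
[5.03, 6.44, -7.04, -0.16, 0.09, -0.33]
[6.71, 8.58, -9.38, -0.21, 0.11, -0.44]
[8.38, 10.73, -11.73, -0.26, 0.14, -0.56]
[10.06, 12.88, -14.07, -0.32, 0.17, -0.66]
[11.46, 11.64, -14.93, -0.36, 0.17, -0.75]
[12.86, 10.41, -15.8, -0.41, 0.16, -0.84]
[14.26, 9.18, -16.66, -0.46, 0.16, -0.93]
[15.66, 7.95, -17.52, -0.51, 0.15, -1.02]
[17.06, 6.72, -18.39, -0.55, 0.14, -1.11]
[18.45, 5.49, -19.25, -0.6, 0.14, -1.2]
```

View pics/a5.png

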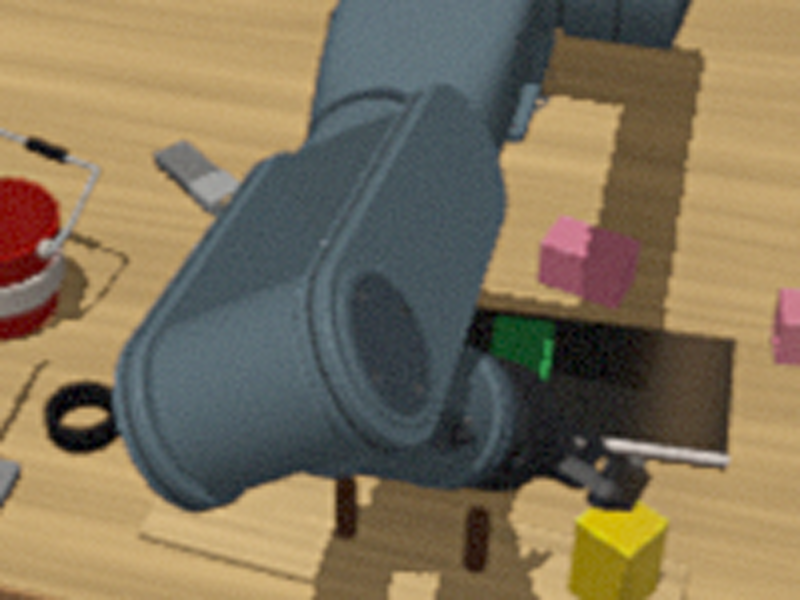

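Request:
arm_command(
  moves=[
    [1.7,2.15,-2.35,-0.05,0.03,-0.11],
    [3.4,4.3,-4.7,-0.11,0.06,-0.22],
    [5,6.4,-7,-0.16,0.09,-0.33],
    [6.7,8.6,-9.4,-0.21,0.11,-0.44],
    [8.4,10.7,-11.7,-0.26,0.14,-0.56],
    [10,12.9,-14,-0.32,0.17,-0.66],
    [11.5,11.6,-14.9,-0.36,0.17,-0.75],
    [12.9,10.4,-15.8,-0.41,0.16,-0.84],
    [14.3,9.2,-16.7,-0.46,0.16,-0.93],
    [15.7,7.95,-17.5,-0.51,0.15,-1.02],
    [17.1,6.7,-18.4,-0.55,0.14,-1.11],
    [18.45,5.5,-19.25,-0.6,0.14,-1.2],
  ],
  fingers=1,
)

```text
t: 10.72
tool_pos: [441.0, 164.6, 125.8]
tool_rot: [[0.391, -0.919, -0.059], [0.02, -0.055, 0.998], [-0.92, -0.391, -0.003]]
contact_force: [0.2, -0.6, -0.2]
opening: 1.0
```

```bash
cat >> look.py <<'E'
RNG=dict(orange=(0,17,190,140),blue=(100,125,110,110),green=(50,85,110,110),yellow=(22,34,165,165))
def check(c,upd=False):
    """refit a cup on the drainer near its last pose"""
    sn=[manip.snapshot(n) for n in("scene","top")]; ms=[]
    for k,s in enumerate(sn):
        lo,hi,a,b=RNG[c]; H=hsv(s); m=(H[...,0]>=lo)&(H[...,0]<=hi)&(H[...,1]>(a,b)[k])&(H[...,2]>60)
        uv=proj(s,fitd[c][:3])[0]; yy,xx=np.mgrid[:384,:512]; m&=(abs(xx-uv[0])<24)&(abs(yy-uv[1])<24)
        n,l,st,_=cv2.connectedComponentsWithStats(m.astype(np.uint8)); m=(l==1+np.argmax(st[1:,4])) if n>1 else m
        ms.append(up(m))
    p,f=fit(sn,ms,cup_model,fitd[c],[8,8,5,4]); print(c,"old",np.array(fitd[c]),"new",p,"err",round(f,3),[int(m.sum()//16) for m in ms])
    if upd: fitd[c]=p.tolist(); json.dump(fitd,open("fit.json","w"))
E
python3 - <<'E'
from look import *
o=manip.get_obs(); print(o["joint_pos"],o["tool_pos"])
for c in("green","blue","orange"): check(c)
p,T=pick("green"); print(np.array(rows([(p-90*T[:,0],T),(p,T)])))
E
```

```text
[ 0.15  0.03  2.18 -0.08  0.53 -1.42] [441.03 164.58 125.75]
green old [473.68 163.43  45.1    2.92] new [472.82 163.39  44.48   2.78] err 0.315 [406, 299]
blue old [478.97  59.57  44.29   2.38] new [479.13  59.59  44.46   2.61] err 0.202 [428, 352]
orange old [489.9  -61.32  45.82   4.9 ] new [489.9  -60.88  44.81   4.59] err 0.186 [420, 379]
[[ 0.66  0.54 -0.3   0.01 -0.    0.02]
 [ 9.66  0.69 -0.3   0.01 -0.    0.02]]
```

Request:
arm_command(
  moves=[
    [2,0.55,-0.3,0,0,0.02],
    [4,0.6,-0.3,0.01,0,0.02],
    [6,0.6,-0.3,0.01,0,0.02],
    [8,0.65,-0.3,0.01,0,0.02],
    [9.65,0.7,-0.3,0.01,0,0.02],
    [9.65,0.7,-0.3,0.01,0,0.02],
    [9.65,0.7,-0.3,0.01,0,0.02],
  ],
)

```text
t: 11.9
tool_pos: [476.5, 163.7, 36.8]
tool_rot: [[0.372, -0.927, -0.047], [0.019, -0.043, 0.999], [-0.928, -0.372, 0.002]]
contact_force: [0.1, -0.2, 0.6]
opening: 0.998
```

Request:
arm_command(
  moves=[
    [0,0,0,0,0,0],
    [0,0,0,0,0,0],
    [0,0,0,0,0,0],
    [0,0,0,0,0,0],
    [0,0,0,0,0,0],
    [0,0,0,0,0,0],
  ],
  fingers=-1,
)

```text
t: 12.65
tool_pos: [477.1, 163.8, 37.5]
tool_rot: [[0.374, -0.926, -0.047], [0.019, -0.043, 0.999], [-0.927, -0.374, 0.002]]
contact_force: [-0.6, -0.9, 6.1]
opening: 0.538
```

```bash
python3 - <<'E'
from look import *
from kin import *
P,c,s=model()
o=manip.get_obs(); P0=np.array(o["tool_pos"]); T=np.array(o["tool_rot"]); print(o["joint_pos"],o["opening"],o["contact_force"],P0)
for y in(-30,-15,0): a,Ta=place(2,90,y); print(y,ik(a,Ta,P,s,[0,1,.66,.4,2.1,-1]))
a,Ta=place(2,90,-15); print(a)
carry([(P0+[-5,0,100],T),(a,Ta)],[2,9])
E
```

```text
[ 0.13  0.27  2.2  -0.1   0.29 -1.39] 0.5380252847477933 [-0.64 -0.88  6.13] [477.11 163.84  37.54]
-30 (array([-0.08,  0.99,  0.79,  0.38,  2.12, -1.06]), np.float64(1.6497739117136134e-11))
-15 (array([-0.01,  1.07,  0.62,  0.24,  2.27, -1.24]), np.float64(2.8114114266821776e-12))
0 (array([ 0.06,  1.13,  0.49,  0.06,  2.36, -1.49]), np.float64(1.4575354448434914e-14))
[638.95 167.02 135.29]
[-4.73, -1.64, 0.02, -0.0, 0.0, -0.0]
[-9.46, -3.28, 0.04, -0.0, 0.0, -0.0]
[-8.74, -4.99, -0.01, 0.04, -0.01, 0.14]
[-8.03, -6.7, -0.06, 0.07, -0.02, 0.27]
[-7.31, -8.41, -0.11, 0.11, -0.02, 0.4]
[-6.59, -10.12, -0.16, 0.14, -0.03, 0.54]
[-5.88, -11.83, -0.22, 0.18, -0.04, 0.67]
[-5.16, -13.54, -0.27, 0.21, -0.05, 0.81]
[-4.44, -15.24, -0.32, 0.25, -0.06, 0.94]
[-3.73, -16.95, -0.37, 0.28, -0.06, 1.08]
[-3.01, -18.66, -0.42, 0.32, -0.07, 1.21]
```

Request:
arm_command(
  moves=[
    [-4.7,-1.64,0.02,0,0,0],
    [-9.45,-3.3,0.04,0,0,0],
    [-8.74,-5,-0.01,0.04,-0.01,0.14],
    [-8,-6.7,-0.06,0.07,-0.02,0.27],
    [-7.3,-8.4,-0.11,0.11,-0.02,0.4],
    [-6.6,-10.1,-0.16,0.14,-0.03,0.54],
    [-5.9,-11.8,-0.22,0.18,-0.04,0.67],
    [-5.15,-13.5,-0.27,0.21,-0.05,0.81],
    [-4.45,-15.25,-0.32,0.25,-0.06,0.94],
    [-3.7,-16.95,-0.37,0.28,-0.06,1.08],
    [-3,-18.65,-0.42,0.32,-0.07,1.21],
    [-3,-18.65,-0.42,0.32,-0.07,1.21],
  ],
)

```text
t: 14.15
tool_pos: [638.7, 165.7, 125.0]
tool_rot: [[-0.726, -0.637, 0.26], [0.192, 0.176, 0.966], [-0.66, 0.751, -0.005]]
contact_force: [0.5, -0.3, -1.4]
opening: 0.533
```

Request:
arm_command(
  moves=[
    [0,0,0,0,0,0],
    [0,0,0,0,0,0],
  ],
)

```text
t: 14.4
tool_pos: [638.1, 166.1, 126.8]
tool_rot: [[-0.725, -0.638, 0.259], [0.191, 0.175, 0.966], [-0.662, 0.75, -0.005]]
contact_force: [-0.2, 0.1, -0.2]
opening: 0.531
```

```bash
cat >> look.py <<'E'
def held(c,peg,yaw,dz):
    """visible colour extents vs predicted extents of the held cup"""
    rx,ry,ryaw=fitd["rack"]; q=R.from_euler("z",ryaw,degrees=True).apply([0,-150+100*peg,0])+[rx,ry,50+dz]; C=cupR(yaw,90)
    for k,n in enumerate(("scene","top")):
        s=manip.snapshot(n); uv=proj(s,box(38,23,23)@C.T+q); lo,hi,a,b=RNG[c]; H=hsv(s)
        m=(H[...,0]>=lo)&(H[...,0]<=hi)&(H[...,1]>(a,b)[k])&(H[...,2]>60); yy,xx=np.mgrid[:384,:512]; ce=uv.mean(0)
        m&=(abs(xx-ce[0])<25)&(abs(yy-ce[1])<25); ys,xs=np.nonzero(m)
        print(n,len(xs),"seen",(xs.min(),xs.max(),ys.min(),ys.max()) if len(xs) else 0,"pred",uv[:,0].min(),uv[:,0].max(),uv[:,1].min(),uv[:,1].max())
E
python3 - <<'E'
from look import *
o=manip.get_obs(); print(o["joint_pos"],o["opening"],o["contact_force"],o["tool_pos"])
held("green",2,-15,90)
a,Ta=place(2,90,-15); print(np.array(rows([(a,Ta)])))
a,Ta=place(2,2,-15); carry([(a,Ta)],[4])
E
```

```text
[-0.01  1.1   0.58  0.24  2.29 -1.24] 0.5309388741698271 [-0.18  0.14 -0.15] [638.13 166.07 126.83]
scene 226 seen (np.int64(295), np.int64(313), np.int64(224), np.int64(257)) pred 288.69813734469 312.656775996832 221.54973545951987 257.41825446506687
top 0 seen 0 pred 186.0224120400805 206.27654854700097 149.03366659610637 171.31972064208642
[[-0.48  0.51  0.09 -0.   -0.   -0.01]]
[1.34, -1.52, 0.03, -0.0, -0.0, -0.0]
[2.68, -3.04, 0.06, -0.0, -0.0, -0.0]
[4.02, -4.55, 0.1, -0.0, -0.0, -0.01]
[5.36, -6.07, 0.13, -0.0, -0.0, -0.01]
```

Request:
arm_command(
  moves=[
    [1.35,-1.5,0.03,0,0,0],
    [2.7,-3.05,0.06,0,0,0],
    [4,-4.55,0.1,0,0,-0.01],
    [4.7,-5.4,0.12,0,0,-0.01],
    [5.2,-5.9,0.13,0,0,-0.01],
    [5.3,-6,0.13,0,0,-0.01],
    [5.3,-6,0.13,0,0,-0.01],
  ],
)

```text
t: 15.38
tool_pos: [639.2, 167.1, 48.6]
tool_rot: [[-0.716, -0.648, 0.259], [0.19, 0.177, 0.966], [-0.671, 0.741, -0.004]]
contact_force: [0.2, 0.2, 0.2]
opening: 0.532
```

```bash
python3 - <<'E'
from look import *
o=manip.get_obs(); print(o["contact_force"],o["tool_pos"])
a,Ta=place(2,0,-15); print(a,np.array(rows([(a,Ta)])))
E
```

```text
[0.2  0.17 0.19] [639.17 167.07  48.59]
[638.95 167.02  45.29] [[ 0.24 -0.23 -0.01 -0.   -0.    0.  ]]
```

Only a few mm above the board with no contact. I'll ease down, release and retreat.

Request:
arm_command(
  moves=[
    [0.15,-0.15,0,0,0,0],
    [0.3,-0.3,0,0,0,0],
    [0.35,-0.35,0,0,0,0],
    [0.35,-0.35,0,0,0,0],
    [0.35,-0.35,0,0,0,0],
  ],
)

```text
t: 16.0
tool_pos: [639.6, 167.1, 46.8]
tool_rot: [[-0.715, -0.649, 0.259], [0.19, 0.176, 0.966], [-0.673, 0.74, -0.003]]
contact_force: [2.0, 0.2, 9.1]
opening: 0.535
```

Request:
arm_command(
  moves=[
    [0,0,0,0,0,0],
    [0,0,0,0,0,0],
    [0,0,0,0,0,0],
    [0,0,0,0,0,0],
    [-3,0,0,0,0,0],
    [-7,0,0,0,0,0],
    [-11,1,0,0,0,0],
    [-14,3,0,0,0,0],
    [-14,8,0,0,0,0],
    [-14,8,0,0,0,0],
  ],
  fingers=0.6,
)

```text
t: 17.25
tool_pos: [677.6, 154.7, 203.7]
tool_rot: [[-0.706, -0.659, 0.26], [0.191, 0.176, 0.966], [-0.682, 0.732, 0.002]]
contact_force: [-0.1, 0.3, -0.4]
opening: 0.798
```

```bash
python3 - <<'E'
from look import *
o=manip.get_obs(); print(o["contact_force"],o["tool_pos"],o["joint_pos"])
p,T=pick("blue"); h=p-90*T[:,0]; print(h)
carry([(np.array([490,90,230]),toolR(100,-5)),(h,T)],[6,6])
E
```

```text
[-0.07  0.34 -0.4 ] [677.56 154.73 203.69] [-0.03  1.19  0.19  0.32  2.55 -1.14]
[446.93  58.24 118.5 ]
[1.7, 2.19, -1.85, -0.03, 0.01, -0.11]
[3.41, 4.38, -3.7, -0.05, 0.03, -0.22]
[5.11, 6.57, -5.56, -0.08, 0.04, -0.32]
[6.81, 8.76, -7.41, -0.1, 0.06, -0.43]
[8.51, 10.95, -9.26, -0.13, 0.07, -0.54]
[10.22, 13.14, -11.12, -0.16, 0.09, -0.64]
[11.89, 12.16, -11.82, -0.18, 0.08, -0.74]
[13.56, 11.18, -12.52, -0.21, 0.08, -0.83]
[15.23, 10.2, -13.22, -0.24, 0.08, -0.92]
[16.91, 9.22, -13.92, -0.26, 0.08, -1.01]
[18.58, 8.24, -14.62, -0.29, 0.08, -1.1]
[20.25, 7.26, -15.32, -0.32, 0.07, -1.2]
```

Request:
arm_command(
  moves=[
    [1.7,2.2,-1.85,-0.03,0.01,-0.11],
    [3.4,4.4,-3.7,-0.05,0.03,-0.22],
    [5.1,6.6,-5.6,-0.08,0.04,-0.32],
    [6.8,8.8,-7.4,-0.1,0.06,-0.43],
    [8.5,10.95,-9.3,-0.13,0.07,-0.54],
    [10.2,13.1,-11.1,-0.16,0.09,-0.64],
    [11.9,12.2,-11.8,-0.18,0.08,-0.74],
    [13.6,11.2,-12.5,-0.21,0.08,-0.83],
    [15.2,10.2,-13.2,-0.24,0.08,-0.92],
    [16.9,9.2,-13.9,-0.26,0.08,-1.01],
    [18.6,8.25,-14.6,-0.29,0.08,-1.1],
    [20.25,7.25,-15.3,-0.32,0.07,-1.2],
  ],
  fingers=1,
)

```text
t: 18.75
tool_pos: [447.6, 58.2, 119.5]
tool_rot: [[0.386, -0.921, -0.047], [0.018, -0.044, 0.999], [-0.922, -0.386, -0.001]]
contact_force: [1.3, 0.0, 0.7]
opening: 1.0
```

```bash
python3 - <<'E'
from look import *
o=manip.get_obs(); print(o["joint_pos"],o["tool_pos"])
for c in("blue","orange"): check(c)
held("green",2,-15,0);held("yellow",3,-30,0)
p,T=pick("blue"); print(np.array(rows([(p-90*T[:,0],T),(p,T)])))
E
```

```text
[-0.19 -0.01  2.24  0.18  0.53 -1.95] [447.6   58.15 119.49]
blue old [478.97  59.57  44.29   2.38] new [479.6   59.68  45.05   2.66] err 0.249 [431, 334]
orange old [489.9  -61.32  45.82   4.9 ] new [489.72 -60.76  44.86   4.88] err 0.181 [425, 382]
scene 456 seen (np.int64(290), np.int64(310), np.int64(245), np.int64(276)) pred 287.64009486339717 310.3783602220815 244.1409184628777 278.2740931424633
top 159 seen (np.int64(193), np.int64(206), np.int64(160), np.int64(174)) pred 190.5764353700647 209.19465373885618 156.80929756009613 177.20561310245148
scene 574 seen (np.int64(322), np.int64(346), np.int64(252), np.int64(285)) pred 320.4934046730768 346.3972615709779 252.06535392676838 287.5739931280856
top 9 seen (np.int64(175), np.int64(179), np.int64(168), np.int64(175)) pred 160.86429410299863 182.9896610034262 155.18222206372496 177.4866005756241
[[ 0.06  0.32  0.02  0.    0.    0.01]
 [ 9.06  0.4  -0.01  0.    0.    0.01]]
```

Request:
arm_command(
  moves=[
    [2,0.35,0,0,0,0.01],
    [4,0.4,0,0,0,0.01],
    [6,0.4,0,0,0,0.01],
    [8,0.4,0,0,0,0.01],
    [9.05,0.4,0,0,0,0.01],
    [9.05,0.4,0,0,0,0.01],
    [9.05,0.4,0,0,0,0.01],
  ],
)

```text
t: 20.02
tool_pos: [481.0, 59.8, 35.7]
tool_rot: [[0.374, -0.926, -0.046], [0.018, -0.042, 0.999], [-0.927, -0.374, 0.001]]
contact_force: [0.4, -0.4, -0.7]
opening: 0.997
```

Request:
arm_command(
  moves=[
    [0,0,0,0,0,0],
    [0,0,0,0,0,0],
    [0,0,0,0,0,0],
    [0,0,0,0,0,0],
    [0,0,0,0,0,0],
    [0,0,0,0,0,0],
  ],
  fingers=-1,
)

```text
t: 20.78
tool_pos: [481.5, 59.7, 36.3]
tool_rot: [[0.375, -0.926, -0.046], [0.018, -0.042, 0.999], [-0.927, -0.376, 0.001]]
contact_force: [-1.5, 0.5, 5.9]
opening: 0.536
```

```bash
python3 - <<'E'
from look import *
from kin import *
P,c,s=model()
o=manip.get_obs(); P0=np.array(o["tool_pos"]); T=np.array(o["tool_rot"]); print(o["joint_pos"],o["opening"],o["contact_force"],P0)
for y in(-15,0): a,Ta=place(1,90,y); print(y,ik(a,Ta,P,s,[0,1,.66,.4,2.1,-1]))
a,Ta=place(1,95,-10); print(a)
carry([(P0+[-5,0,100],T),(a,Ta)],[2,9])
E
```

```text
[-0.17  0.24  2.26  0.29  0.28 -2.05] 0.535764555829799 [-1.46  0.51  5.94] [481.53  59.66  36.27]
-15 (array([-0.13,  1.03,  0.69,  0.13,  2.25, -1.4 ]), np.float64(1.8350642946172252e-10))
0 (array([-0.05,  1.07,  0.62, -0.05,  2.29, -1.64]), np.float64(2.1407892234349438e-14))
[633.21  66.49 140.29]
[-4.73, -1.65, 0.02, -0.0, -0.0, 0.0]
[-9.46, -3.29, 0.03, -0.0, -0.0, 0.0]
[-8.84, -4.92, 0.02, 0.02, -0.01, 0.14]
[-8.23, -6.56, 0.02, 0.05, -0.01, 0.27]
[-7.62, -8.19, 0.02, 0.08, -0.02, 0.41]
[-7.0, -9.82, 0.01, 0.1, -0.02, 0.54]
[-6.39, -11.45, 0.01, 0.13, -0.03, 0.68]
[-5.78, -13.08, 0.0, 0.15, -0.04, 0.81]
[-5.16, -14.72, -0.0, 0.18, -0.04, 0.95]
[-4.55, -16.35, -0.0, 0.2, -0.05, 1.08]
[-3.94, -17.98, -0.01, 0.23, -0.05, 1.22]
```

Request:
arm_command(
  moves=[
    [-4.7,-1.65,0.02,0,0,0],
    [-9.45,-3.3,0.03,0,0,0],
    [-8.85,-4.9,0.02,0.02,-0.01,0.14],
    [-8.2,-6.55,0.02,0.05,-0.01,0.27],
    [-7.6,-8.2,0.02,0.08,-0.02,0.41],
    [-7,-9.8,0.01,0.1,-0.02,0.54],
    [-6.4,-11.45,0.01,0.13,-0.03,0.68],
    [-5.8,-13.1,0,0.15,-0.04,0.81],
    [-5.15,-14.7,0,0.18,-0.04,0.95],
    [-4.55,-16.35,0,0.2,-0.05,1.08],
    [-3.95,-18,0,0.23,-0.05,1.22],
    [-3.95,-18,0,0.23,-0.05,1.22],
  ],
)

```text
t: 22.28
tool_pos: [633.0, 66.0, 129.6]
tool_rot: [[-0.743, -0.646, 0.175], [0.13, 0.118, 0.985], [-0.657, 0.754, -0.004]]
contact_force: [-0.2, 0.1, -2.0]
opening: 0.534
```

Request:
arm_command(
  moves=[
    [0,0,0,0,0,0],
    [0,0,0,0,0,0],
  ],
)

```text
t: 22.52
tool_pos: [632.5, 66.2, 131.5]
tool_rot: [[-0.741, -0.648, 0.175], [0.129, 0.118, 0.985], [-0.659, 0.753, -0.004]]
contact_force: [0.3, -0.4, 0.1]
opening: 0.533
```

```bash
python3 - <<'E'
from look import *
o=manip.get_obs(); print(o["joint_pos"],o["opening"],o["contact_force"],o["tool_pos"])
held("blue",1,-10,90)
a,Ta=place(1,95,-10); print(np.array(rows([(a,Ta)])))
a,Ta=place(1,4,-10); carry([(a,Ta)],[4])
E
```

```text
[-0.1   1.08  0.6   0.07  2.31 -1.47] 0.533448940793738 [ 0.33 -0.36  0.11] [632.54  66.18 131.5 ]
scene 274 seen (np.int64(258), np.int64(277), np.int64(216), np.int64(249)) pred 254.78012293236338 276.97145444025216 214.03125012041068 248.6438718048793
top 0 seen 0 pred 217.61045057571354 234.92186393060373 150.2088762030594 171.55368650563426
[[-0.49  0.53  0.03 -0.   -0.   -0.01]]
[1.38, -1.58, 0.02, -0.0, -0.0, -0.0]
[2.76, -3.15, 0.03, -0.0, -0.0, -0.01]
[4.14, -4.73, 0.04, -0.0, -0.0, -0.01]
[5.52, -6.31, 0.06, -0.0, -0.0, -0.01]
```

Request:
arm_command(
  moves=[
    [1.4,-1.6,0.02,0,0,0],
    [2.75,-3.15,0.03,0,0,-0.01],
    [4.1,-4.7,0.04,0,0,-0.01],
    [5,-5.7,0.06,0,0,-0.01],
    [5.5,-6.3,0.06,0,0,-0.01],
    [5.6,-6.4,0.06,0,0,-0.01],
    [5.6,-6.4,0.06,0,0,-0.01],
  ],
)

```text
t: 23.5
tool_pos: [633.0, 66.8, 49.0]
tool_rot: [[-0.734, -0.656, 0.174], [0.128, 0.118, 0.985], [-0.667, 0.745, -0.003]]
contact_force: [-2.3, 1.2, 3.4]
opening: 0.534
```

Request:
arm_command(
  moves=[
    [0.1,-0.1,0,0,0,0],
    [0.2,-0.2,0,0,0,0],
    [0.3,-0.3,0,0,0,0],
    [0.3,-0.3,0,0,0,0],
    [0.3,-0.3,0,0,0,0],
  ],
)

```text
t: 24.12
tool_pos: [632.9, 66.9, 48.9]
tool_rot: [[-0.734, -0.657, 0.174], [0.128, 0.118, 0.985], [-0.667, 0.745, -0.003]]
contact_force: [-1.0, 0.9, 15.3]
opening: 0.534
```

Request:
arm_command(
  moves=[
    [0,0,0,0,0,0],
    [0,0,0,0,0,0],
    [0,0,0,0,0,0],
    [0,0,0,0,0,0],
    [-3,0,0,0,0,0],
    [-7,0,0,0,0,0],
    [-11,1,0,0,0,0],
    [-13,4,0,0,0,0],
    [-13,8,0,0,0,0],
    [-13,8,0,0,0,0],
  ],
  fingers=0.6,
)

```text
t: 25.38
tool_pos: [675.1, 60.4, 200.3]
tool_rot: [[-0.729, -0.662, 0.173], [0.127, 0.118, 0.985], [-0.673, 0.74, -0.002]]
contact_force: [-0.2, -0.5, -0.3]
opening: 0.8
```

```bash
python3 - <<'E'
from look import *
from kin import *
P,c,s=model()
o=manip.get_obs(); print(o["contact_force"],o["tool_pos"],o["joint_pos"])
p,T=pick("orange"); h=p-90*T[:,0]; print(h,ik(h,T,P,s,[-.5,.1,2.2,.4,.6,-2.5]),ik(p,T,P,s,[-.5,.1,2.2,.4,.5,-2.5]))
carry([(np.array([500,-20,230]),toolR(100,0)),(h,T)],[6,6])
E
```

```text
[-0.22 -0.53 -0.32] [675.08  60.38 200.26] [-0.1   1.2   0.19  0.1   2.59 -1.44]
[457.96 -64.06 120.02] (array([-0.56,  0.04,  2.2 ,  0.39,  0.62, -2.5 ]), np.float64(1.3584200651503502e-11)) (array([-0.5 ,  0.23,  2.24,  0.56,  0.4 , -2.64]), np.float64(6.108527945611994e-10))
[1.62, 2.14, -1.83, -0.03, 0.01, -0.11]
[3.25, 4.28, -3.65, -0.05, 0.03, -0.22]
[4.87, 6.42, -5.48, -0.08, 0.04, -0.33]
[6.49, 8.57, -7.3, -0.1, 0.06, -0.44]
[8.12, 10.71, -9.13, -0.13, 0.07, -0.55]
[9.74, 12.85, -10.96, -0.16, 0.08, -0.66]
[11.39, 11.87, -11.8, -0.18, 0.08, -0.75]
[13.04, 10.89, -12.64, -0.19, 0.08, -0.84]
[14.69, 9.91, -13.48, -0.21, 0.07, -0.93]
[16.34, 8.94, -14.32, -0.23, 0.07, -1.02]
[17.99, 7.96, -15.16, -0.25, 0.06, -1.12]
[19.64, 6.98, -16.0, -0.27, 0.06, -1.21]
```

Request:
arm_command(
  moves=[
    [1.6,2.15,-1.8,-0.03,0.01,-0.11],
    [3.25,4.3,-3.65,-0.05,0.03,-0.22],
    [4.9,6.4,-5.5,-0.08,0.04,-0.33],
    [6.5,8.6,-7.3,-0.1,0.06,-0.44],
    [8.1,10.7,-9.1,-0.13,0.07,-0.55],
    [9.75,12.85,-11,-0.16,0.08,-0.66],
    [11.4,11.9,-11.8,-0.18,0.08,-0.75],
    [13,10.9,-12.6,-0.19,0.08,-0.84],
    [14.7,9.9,-13.5,-0.21,0.07,-0.93],
    [16.3,8.95,-14.3,-0.23,0.07,-1.02],
    [18,8,-15.2,-0.25,0.06,-1.12],
    [19.65,7,-16,-0.27,0.06,-1.21],
  ],
  fingers=1,
)

```text
t: 26.88
tool_pos: [458.0, -64.8, 121.0]
tool_rot: [[0.379, -0.921, -0.086], [0.028, -0.081, 0.996], [-0.925, -0.38, -0.005]]
contact_force: [-0.2, -0.3, -0.5]
opening: 0.999
```

```bash
python3 - <<'E'
from look import *
o=manip.get_obs(); print(o["joint_pos"],o["tool_pos"])
for c in("orange",): check(c)
held("green",2,-15,0);held("yellow",3,-30,0);held("blue",1,-10,0)
p,T=pick("orange"); print(np.array(rows([(p-90*T[:,0],T),(p,T)])))
E
```

```text
[-0.57  0.02  2.2   0.39  0.64 -2.51] [458.01 -64.8  121.04]
orange old [489.9  -61.32  45.82   4.9 ] new [492.43 -59.78  48.02   3.84] err 0.298 [417, 334]
scene 461 seen (np.int64(290), np.int64(310), np.int64(245), np.int64(276)) pred 287.64009486339717 310.3783602220815 244.1409184628777 278.2740931424633
top 161 seen (np.int64(193), np.int64(206), np.int64(160), np.int64(174)) pred 190.5764353700647 209.19465373885618 156.80929756009613 177.20561310245148
scene 570 seen (np.int64(322), np.int64(346), np.int64(252), np.int64(285)) pred 320.4934046730768 346.3972615709779 252.06535392676838 287.5739931280856
top 9 seen (np.int64(175), np.int64(179), np.int64(167), np.int64(175)) pred 160.86429410299863 182.9896610034262 155.18222206372496 177.4866005756241
scene 470 seen (np.int64(257), np.int64(276), np.int64(238), np.int64(267)) pred 255.36238276060297 276.4729906195803 236.4975971410787 269.45100317379735
top 179 seen (np.int64(222), np.int64(234), np.int64(160), np.int64(176)) pred 219.91064904385652 235.91756692861975 157.91307684045574 177.43034839247343
[[ 0.09  0.21  0.06  0.   -0.    0.  ]
 [ 9.09  0.23  0.08  0.   -0.    0.  ]]
```

Request:
arm_command(
  moves=[
    [2,0.2,0.06,0,0,0],
    [4,0.2,0.1,0,0,0],
    [6,0.2,0.1,0,0,0],
    [8,0.2,0.1,0,0,0],
    [9.1,0.2,0.1,0,0,0],
    [9.1,0.2,0.1,0,0,0],
    [9.1,0.2,0.1,0,0,0],
  ],
)

```text
t: 28.15
tool_pos: [492.2, -60.9, 37.1]
tool_rot: [[0.376, -0.923, -0.087], [0.03, -0.082, 0.996], [-0.926, -0.377, -0.003]]
contact_force: [-1.2, -0.4, 1.2]
opening: 0.998
```

Request:
arm_command(
  moves=[
    [0,0,0,0,0,0],
    [0,0,0,0,0,0],
    [0,0,0,0,0,0],
    [0,0,0,0,0,0],
    [0,0,0,0,0,0],
    [0,0,0,0,0,0],
  ],
  fingers=-1,
)

```text
t: 28.9
tool_pos: [492.7, -61.2, 37.7]
tool_rot: [[0.377, -0.922, -0.087], [0.03, -0.081, 0.996], [-0.926, -0.378, -0.003]]
contact_force: [-0.7, -0.5, 5.6]
opening: 0.53
```

```bash
python3 - <<'E'
from look import *
from kin import *
P,c,s=model()
o=manip.get_obs(); P0=np.array(o["tool_pos"]); T=np.array(o["tool_rot"]); print(o["joint_pos"],o["opening"],o["contact_force"],P0)
for y in(-8,0,8): a,Ta=place(0,90,y); print(y,ik(a,Ta,P,s,[-.1,1,.66,.4,2.1,-1]))
a,Ta=place(0,98,-4); print(a)
carry([(P0+[-5,0,100],T),(a,Ta)],[2,9])
E
```

```text
[-0.5   0.26  2.23  0.58  0.39 -2.67] 0.5304714042914598 [-0.73 -0.51  5.65] [492.69 -61.22  37.67]
-8 (array([-0.21,  1.04,  0.68, -0.06,  2.26, -1.66]), np.float64(6.7197162280570515e-15))
0 (array([-0.17,  1.04,  0.68, -0.16,  2.25, -1.78]), np.float64(3.7802610451476384e-14))
8 (array([-0.13,  1.03,  0.7 , -0.25,  2.22, -1.91]), np.float64(9.426939774708547e-13))
[627.53 -34.2  143.29]
[-4.72, -1.66, 0.0, -0.0, 0.0, -0.0]
[-9.44, -3.32, 0.01, -0.0, 0.0, -0.0]
[-8.91, -4.8, 0.17, 0.02, -0.0, 0.14]
[-8.37, -6.28, 0.34, 0.04, -0.01, 0.27]
[-7.83, -7.76, 0.5, 0.05, -0.01, 0.41]
[-7.3, -9.24, 0.67, 0.07, -0.02, 0.54]
[-6.76, -10.73, 0.83, 0.09, -0.02, 0.68]
[-6.22, -12.21, 1.0, 0.11, -0.03, 0.82]
[-5.68, -13.69, 1.16, 0.13, -0.03, 0.95]
[-5.15, -15.17, 1.32, 0.14, -0.04, 1.09]
[-4.61, -16.65, 1.49, 0.16, -0.04, 1.22]
```

Request:
arm_command(
  moves=[
    [-4.7,-1.65,0,0,0,0],
    [-9.45,-3.3,0,0,0,0],
    [-8.9,-4.8,0.17,0.02,0,0.14],
    [-8.4,-6.3,0.34,0.04,-0.01,0.27],
    [-7.8,-7.8,0.5,0.05,-0.01,0.41],
    [-7.3,-9.25,0.67,0.07,-0.02,0.54],
    [-6.75,-10.7,0.83,0.09,-0.02,0.68],
    [-6.2,-12.2,1,0.11,-0.03,0.82],
    [-5.7,-13.7,1.16,0.13,-0.03,0.95],
    [-5.15,-15.2,1.32,0.14,-0.04,1.09],
    [-4.6,-16.65,1.49,0.16,-0.04,1.22],
    [-4.6,-16.65,1.49,0.16,-0.04,1.22],
  ],
)

```text
t: 30.4
tool_pos: [627.3, -33.8, 133.7]
tool_rot: [[-0.747, -0.661, 0.068], [0.052, 0.044, 0.998], [-0.662, 0.749, 0.002]]
contact_force: [0.2, -0.4, -2.4]
opening: 0.533
```

Request:
arm_command(
  moves=[
    [0,0,0,0,0,0],
    [0,0,0,0,0,0],
  ],
)

```text
t: 30.65
tool_pos: [626.8, -33.9, 135.3]
tool_rot: [[-0.746, -0.663, 0.068], [0.052, 0.044, 0.998], [-0.664, 0.748, 0.001]]
contact_force: [-0.5, -0.1, 0.2]
opening: 0.531
```

```bash
python3 - <<'E'
from look import *
o=manip.get_obs(); print(o["joint_pos"],o["opening"],o["contact_force"],o["tool_pos"])
held("orange",0,-4,90)
a,Ta=place(0,98,-4); print(np.array(rows([(a,Ta)])))
a,Ta=place(0,4,-4); carry([(a,Ta)],[4])
E
```

```text
[-0.18  1.07  0.61 -0.11  2.3  -1.72] 0.5309429943965297 [-0.49 -0.1   0.19] [626.84 -33.93 135.33]
scene 216 seen (np.int64(226), np.int64(244), np.int64(208), np.int64(238)) pred 221.52497851393906 243.83523428638998 206.9530358019347 240.15290480574703
top 0 seen 0 pred 249.4973025112534 264.3471546705995 151.56188704617992 171.62220133120198
[[-0.47  0.47 -0.02  0.   -0.   -0.01]]
[1.45, -1.64, -0.01, 0.0, -0.0, -0.0]
[2.89, -3.27, -0.01, 0.0, -0.0, -0.0]
[4.34, -4.91, -0.02, 0.0, -0.0, -0.0]
[5.79, -6.55, -0.03, 0.0, -0.0, -0.0]
```

Request:
arm_command(
  moves=[
    [1.45,-1.65,0,0,0,0],
    [2.9,-3.3,0,0,0,0],
    [4.35,-4.9,0,0,0,0],
    [5.3,-6,-0.03,0,0,0],
    [5.8,-6.55,-0.03,0,0,0],
    [5.9,-6.7,-0.03,0,0,0],
    [5.9,-6.7,-0.03,0,0,0],
  ],
)

```text
t: 31.62
tool_pos: [628.1, -34.3, 47.5]
tool_rot: [[-0.744, -0.665, 0.068], [0.051, 0.044, 0.998], [-0.666, 0.746, 0.001]]
contact_force: [-0.9, -0.9, 0.0]
opening: 0.535
```

Request:
arm_command(
  moves=[
    [0.1,-0.1,0,0,0,0],
    [0.2,-0.2,0,0,0,0],
    [0.3,-0.3,0,0,0,0],
    [0.3,-0.3,0,0,0,0],
    [0.3,-0.3,0,0,0,0],
  ],
)

```text
t: 32.25
tool_pos: [628.1, -34.3, 47.3]
tool_rot: [[-0.744, -0.665, 0.068], [0.051, 0.045, 0.998], [-0.667, 0.745, 0.001]]
contact_force: [-0.5, 0.0, 12.9]
opening: 0.531
```

Request:
arm_command(
  moves=[
    [0,0,0,0,0,0],
    [0,0,0,0,0,0],
    [0,0,0,0,0,0],
    [0,0,0,0,0,0],
    [-3,0,0,0,0,0],
    [-7,0,0,0,0,0],
    [-11,1,0,0,0,0],
    [-13,4,0,0,0,0],
    [-13,8,0,0,0,0],
    [-13,8,0,0,0,0],
  ],
  fingers=0.6,
)

```text
t: 33.5
tool_pos: [670.6, -37.3, 198.5]
tool_rot: [[-0.739, -0.671, 0.068], [0.05, 0.046, 0.998], [-0.672, 0.74, -0.0]]
contact_force: [0.4, 1.6, 0.5]
opening: 0.799
```

```bash
python3 - <<'E'
from look import *
o=manip.get_obs(); print(o["contact_force"],o["tool_pos"],o["joint_pos"])
carry([(np.array([470,60,270]),toolR(100,0)),(np.array([300,0,260]),toolR(90,-15))],[5,4])
E
```

```text
[0.37 1.62 0.49] [670.59 -37.28 198.5 ] [-0.18  1.2   0.19 -0.15  2.58 -1.78]
[2.1, 3.84, 1.67, -0.01, 0.01, -0.13]
[4.2, 7.68, 3.34, -0.02, 0.01, -0.26]
[6.3, 11.52, 5.0, -0.04, 0.02, -0.4]
[8.4, 15.36, 6.67, -0.05, 0.03, -0.53]
[10.5, 19.2, 8.34, -0.06, 0.03, -0.66]
[13.73, 21.79, 6.55, -0.0, 0.0, -0.7]
[16.96, 24.39, 4.76, 0.06, -0.02, -0.75]
[20.19, 26.98, 2.98, 0.12, -0.05, -0.79]
[23.42, 29.58, 1.19, 0.18, -0.08, -0.83]
```

Request:
arm_command(
  moves=[
    [2.1,3.85,1.7,-0.01,0.01,-0.13],
    [4.2,7.7,3.3,-0.02,0.01,-0.26],
    [6.3,11.5,5,-0.04,0.02,-0.4],
    [8.4,15.4,6.7,-0.05,0.03,-0.53],
    [10.5,19.2,8.3,-0.06,0.03,-0.66],
    [13.7,21.8,6.55,0,0,-0.7],
    [17,24.4,4.8,0.06,-0.02,-0.75],
    [20.2,27,3,0.12,-0.05,-0.79],
    [23.4,29.6,1.2,0.18,-0.08,-0.83],
    [23.4,29.6,1.2,0.18,-0.08,-0.83],
    [23.4,29.6,1.2,0.18,-0.08,-0.83],
  ],
)

```text
t: 34.88
tool_pos: [300.8, -0.3, 261.3]
tool_rot: [[0.003, -0.966, 0.257], [-0.001, 0.257, 0.966], [-1.0, -0.003, -0.0]]
contact_force: [0.3, 0.3, 0.3]
opening: 0.799
```

```bash
python3 - <<'E'
from look import *
o=manip.get_obs(); print(o["tool_pos"],o["joint_pos"])
for c,k,y in(("orange",0,-4),("blue",1,-10),("green",2,-15),("yellow",3,-30)): print(c); held(c,k,y,0)
sn=[manip.snapshot(n) for n in("scene","top")]
ms=[]
for s,(x0,y0,x1,y1) in zip(sn,((160,170,205,220),(315,190,360,238))):
    H=hsv(s); m=np.zeros(H.shape[:2],np.uint8); a=np.s_[y0:y1,x0:x1]
    m[a]=((H[a][...,0]<6)|(H[a][...,0]>170))&(H[a][...,1]>130)
    n,l,st,_=cv2.connectedComponentsWithStats(m); m=np.isin(l,[i for i in range(1,n) if st[i,4]>25])
    h=cv2.convexHull(np.argwhere(m)[:,::-1].astype(np.int32)); z=np.zeros(m.shape,np.uint8); cv2.fillConvexPoly(z,h,1); ms.append(up(z)); print("pail px",z.sum())
print("pail",fit(sn,ms,lambda p:[np.vstack([ring(47,0,40),ring(60,100,40)])+[p[0],p[1],0]],[465,-300],[20,20]))
look("pics/b1.png",[("scene",(130,130,200,150))],4)
E
```

```text
[300.82  -0.26 261.27] [-0.38 -0.25  1.97  0.    1.42 -1.69]
orange
scene 463 seen (np.int64(225), np.int64(244), np.int64(229), np.int64(259)) pred 223.69273336418763 244.87137106408508 229.28578372858266 260.8941526748628
top 208 seen (np.int64(251), np.int64(263), np.int64(161), np.int64(177)) pred 249.51446984876904 263.30506152287853 159.18234781050288 177.50038023017544
blue
scene 471 seen (np.int64(257), np.int64(276), np.int64(238), np.int64(267)) pred 255.36238276060297 276.4729906195803 236.4975971410787 269.45100317379735
top 178 seen (np.int64(222), np.int64(234), np.int64(160), np.int64(176)) pred 219.91064904385652 235.91756692861975 157.91307684045574 177.43034839247343
green
scene 461 seen (np.int64(290), np.int64(310), np.int64(245), np.int64(276)) pred 287.64009486339717 310.3783602220815 244.1409184628777 278.2740931424633
top 160 seen (np.int64(193), np.int64(206), np.int64(160), np.int64(174)) pred 190.5764353700647 209.19465373885618 156.80929756009613 177.20561310245148
yellow
scene 573 seen (np.int64(322), np.int64(346), np.int64(252), np.int64(285)) pred 320.4934046730768 346.3972615709779 252.06535392676838 287.5739931280856
top 9 seen (np.int64(175), np.int64(179), np.int64(167), np.int64(175)) pred 160.86429410299863 182.9896610034262 155.18222206372496 177.4866005756241
pail px 1061
pail px 910
pail (array([ 431.08, -284.66]), np.float64(0.23473078171999762))
```

View pics/b1.png

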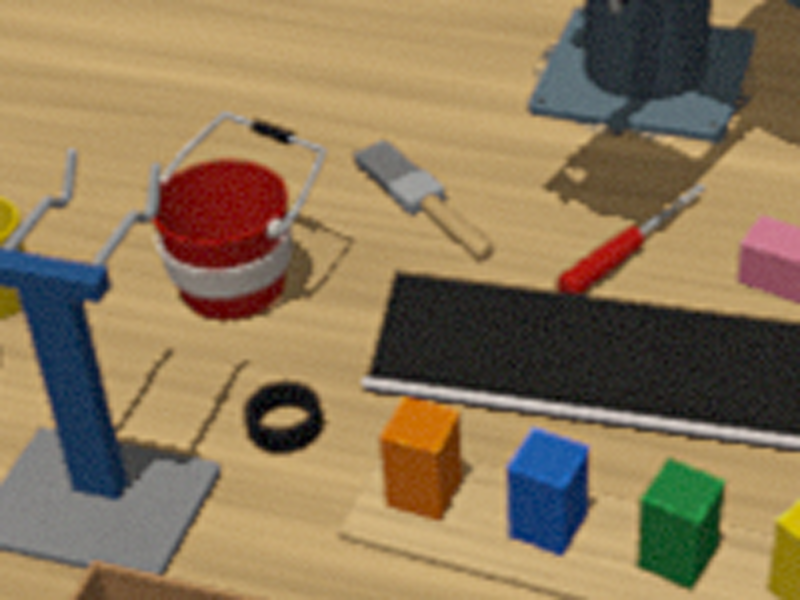

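The pail was knocked about 30 mm to (431,-285); all four cups are seated. I'll fit the pail yaw and bail angle from the bail's corner pixels: crop sleeve (272,131), corners (225,117) and (322,152), ear (277,227).

```bash
python3 - <<'E'
from look import *
from kin import *
s=manip.snapshot("scene"); t=manip.snapshot("top")
px=np.array([(272,131),(225,117),(322,152),(277,227)])/4+[130,130]-.375
def pts(v):
    x,y,yw,th=v; Q=R.from_euler("z",yw).as_matrix(); g=[-85*np.cos(th),0,92+85*np.sin(th)]
    L=np.array([g,np.add(g,[0,-56,0]),np.add(g,[0,56,0]),[0,67,92]]); return L@Q.T+[x,y,0]
f=lambda v:np.r_[(proj(s,pts(v))-px).ravel(),(v[0]-431)/4,(v[1]+285)/4]
r=least_squares(f,[431,-285,-.26,.35]); v=r.x; print(v,np.degrees(v[2:]),r.fun,pts(v)[0],proj(t,pts(v)))
json.dump(v.tolist(),open("pail.json","w"))
x,y,w,h=310,185,60,75
print(proj(t,[[v[0],v[1],100]]))
im=cv2.resize(t["frame"][y:y+h,x:x+w,::-1],None,fx=8,fy=8,interpolation=cv2.INTER_CUBIC)
for q in proj(t,pts(v)): cv2.circle(im,tuple(int(c) for c in (q+.5-[x,y])*8),3,(0,255,0),-1)
cv2.polylines(im,[np.int32((proj(t,ring(60,100,30)+[v[0],v[1],0])+.5-[x,y])*8)],True,(255,255,0),1)
cv2.imwrite("pics/b2.png",im)
E
```

```text
[ 430.03 -286.65   -0.28    0.31] [-15.89  17.75] [ 0.1   0.54 -0.34 -0.54  0.19  0.03  0.32  0.46 -0.24 -0.41] [ 352.17 -264.48  117.91] [[330.63 246.41]
 [347.7  250.72]
 [313.66 242.13]
 [314.29 218.07]]
[[334.5  222.72]]
```

View pics/b2.png

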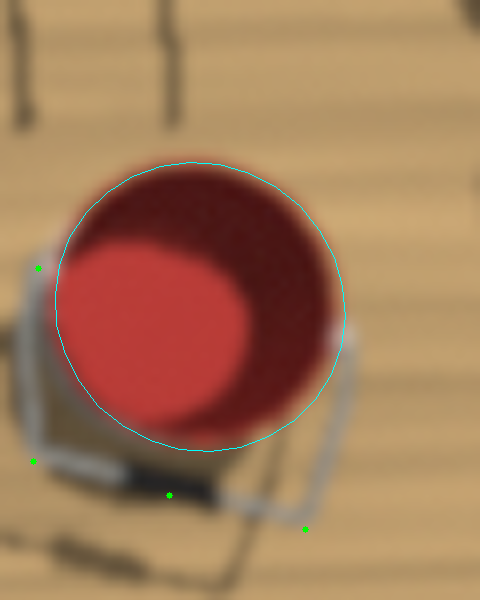

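```bash
cat > pailp.py <<'E'
from look import *
from kin import *
PX,PY,YAW=431,-286.3,-15.9
u=np.array([np.cos(np.radians(YAW)),np.sin(np.radians(YAW)),0]); H=np.array([PX,PY,92.])
def bar(th): t=np.radians(th); return H+85*(-np.cos(t)*u+np.sin(t)*np.array([0,0,1]))
def tp(pitch,yaw=YAW):
    p=np.radians(pitch); return R.from_euler("z",yaw,degrees=True).as_matrix()@np.array([[np.cos(p),0,np.sin(p)],[0,1,0],[-np.sin(p),0,np.cos(p)]])
E
python3 - <<'E'
from pailp import *
P,c,s=model(); print(P,c); print(bar(18))
for yaw in(YAW,-30):
  for pt in(45,55,65):
    T=tp(pt,yaw); b=bar(18)+12*T[:,0]; print(yaw,pt,*[ik(b-d*T[:,0],T,P,s,[-.9,-.2,2.2,.3,.5,-.4]) for d in(60,0)])
T=tp(90); print(ik(bar(90)+15*T[:,0],T,P,s,[-.8,0,1.8,0,1.4,-.5]))
E
```

```text
[136.5  532.17 416.01 314.1  113.18 -14.28] 1128.6920428199203
[ 353.25 -264.15  118.27]
-15.9 45 (array([-1.6 , -0.19,  2.51,  1.05,  0.91, -2.04]), np.float64(1.3788571339471104e-12)) (array([-1.41, -0.01,  2.52,  1.31,  0.73, -2.21]), np.float64(1.1505592852793646e-09))
-15.9 55 (array([-1.39, -0.17,  2.37,  0.79,  0.81, -1.63]), np.float64(6.848659908856729e-15)) (array([-1.27, -0.02,  2.4 ,  0.96,  0.62, -1.76]), np.float64(1.5857226513732732e-11))
-15.9 65 (array([-1.21, -0.11,  2.23,  0.49,  0.81, -1.23]), np.float64(1.1937830695975391e-11)) (array([-1.14,  0.02,  2.28,  0.58,  0.63, -1.29]), np.float64(1.9101162293798195e-15))
-30 45 (array([-1.44, -0.28,  2.57,  1.15,  0.66, -1.8 ]), np.float64(8.575665539158325e-14)) (array([-1.27, -0.06,  2.57,  1.58,  0.5 , -2.15]), np.float64(6.418296311893288e-13))
-30 55 (array([-1.25, -0.22,  2.41,  0.74,  0.6 , -1.27]), np.float64(1.3394061726916513e-14)) (array([-1.15, -0.05,  2.43,  0.98,  0.42, -1.47]), np.float64(1.2408474532753057e-11))
-30 65 (array([-1.11, -0.14,  2.26,  0.38,  0.69, -0.83]), np.float64(3.265300160559224e-15)) (array([-1.06, -0.01,  2.3 ,  0.46,  0.51, -0.9 ]), np.float64(4.938465222943423e-12))
(array([-0.81,  0.27,  1.73, -0.  ,  1.14, -0.53]), np.float64(2.2943042300220917e-11))
```

```bash
python3 - <<'E'
from pailp import *
T=tp(60); b=bar(18)+12*T[:,0]; h=b-95*T[:,0]; print(h)
carry([(np.array([300,-150,260]),tp(85,20)),(h,T)],[7,5])
E
```

```text
[ 313.34 -252.78  190.15]
[0.0, -0.55, -2.07, 0.14, -0.01, -0.01]
[0.0, -1.1, -4.15, 0.28, -0.02, -0.01]
[0.01, -1.65, -6.22, 0.41, -0.04, -0.02]
[0.01, -2.19, -8.29, 0.55, -0.05, -0.02]
[0.01, -2.74, -10.36, 0.69, -0.06, -0.03]
[0.01, -3.29, -12.44, 0.82, -0.07, -0.04]
[0.02, -3.84, -14.51, 0.96, -0.08, -0.04]
[1.41, -4.63, -16.43, 1.08, -0.14, -0.12]
[2.81, -5.41, -18.35, 1.2, -0.21, -0.19]
[4.2, -6.2, -20.27, 1.32, -0.27, -0.26]
[5.6, -6.99, -22.18, 1.43, -0.34, -0.34]
[7.0, -7.77, -24.1, 1.55, -0.41, -0.42]
```

Request:
arm_command(
  moves=[
    [0,-0.55,-2.1,0.14,-0.01,-0.01],
    [0,-1.1,-4.15,0.28,-0.02,-0.01],
    [0,-1.65,-6.2,0.41,-0.04,-0.02],
    [0,-2.2,-8.3,0.55,-0.05,-0.02],
    [0,-2.75,-10.4,0.69,-0.06,-0.03],
    [0,-3.3,-12.4,0.82,-0.07,-0.04],
    [0,-3.85,-14.5,0.96,-0.08,-0.04],
    [1.4,-4.6,-16.4,1.08,-0.14,-0.12],
    [2.8,-5.4,-18.35,1.2,-0.21,-0.19],
    [4.2,-6.2,-20.3,1.32,-0.27,-0.26],
    [5.6,-7,-22.2,1.43,-0.34,-0.34],
    [7,-7.8,-24.1,1.55,-0.41,-0.42],
  ],
  fingers=-0.2,
)

```text
t: 37.02
tool_pos: [313.3, -254.0, 190.0]
tool_rot: [[0.485, 0.281, 0.828], [-0.143, 0.96, -0.241], [-0.863, -0.001, 0.506]]
contact_force: [0.5, 0.0, -0.3]
opening: 0.403
```

```bash
python3 - <<'E'
from pailp import *
o=manip.get_obs(); print(o["tool_pos"],o["joint_pos"],o["opening"])
T=tp(60); b=bar(18)+12*T[:,0]
carry([(b-30*T[:,0],T),(b,T)],[3,2])
look("pics/b3.png",[("scene",(130,110,110,110)),("top",(290,170,80,110))],4)
E
```

```text
[ 313.32 -254.04  190.03] [-1.43 -0.25  2.28  0.6   0.96 -1.45] 0.4025623414600506
[2.16, 0.05, -0.02, -0.0, 0.0, 0.0]
[4.32, 0.1, -0.04, -0.0, 0.0, 0.0]
[6.47, 0.15, -0.06, -0.0, 0.01, 0.0]
[7.97, 0.16, -0.07, -0.0, 0.01, 0.0]
[9.47, 0.17, -0.08, -0.0, 0.01, 0.0]
```

View pics/b3.png

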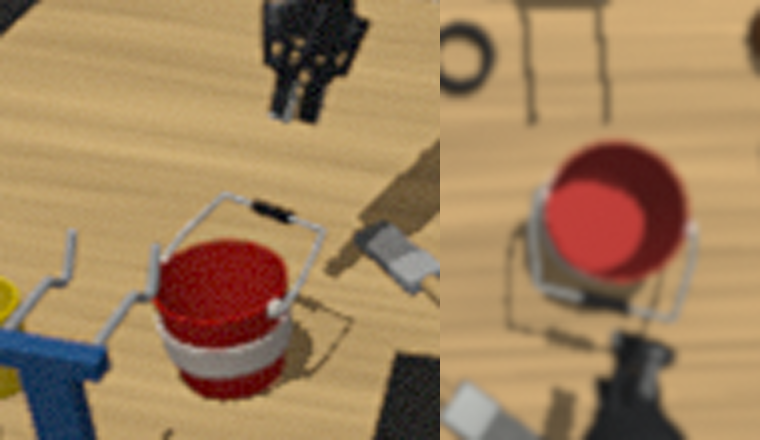

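Request:
arm_command(
  moves=[
    [2.2,0.05,0,0,0,0],
    [4.3,0.1,0,0,0,0],
    [6.5,0.15,-0.05,0,0,0],
    [8,0.15,-0.07,0,0.01,0],
    [9.5,0.15,-0.08,0,0.01,0],
    [9.5,0.15,-0.08,0,0.01,0],
    [9.5,0.15,-0.08,0,0.01,0],
  ],
)

```text
t: 38.0
tool_pos: [358.4, -264.0, 106.4]
tool_rot: [[0.475, 0.279, 0.835], [-0.136, 0.96, -0.243], [-0.87, 0.002, 0.494]]
contact_force: [-0.8, 0.1, -0.3]
opening: 0.403
```

```bash
python3 - <<'E'
from pailp import *
o=manip.get_obs(); print(o["tool_pos"],o["joint_pos"],o["contact_force"])
W=[]
for th in(18,26,34,42,50,58,66,74,82,90):
    pt=60+(th-18)*30/72; T=tp(pt); W.append((bar(th)+12*T[:,0],T))
carry(W[1:],[1]*9)
look("pics/b4.png",[("scene",(130,110,110,110)),("top",(290,170,80,110))],4)
E
```

```text
[ 358.38 -263.99  106.39] [-1.24  0.01  2.34  0.77  0.63 -1.56] [-0.76  0.07 -0.32]
[-0.81, -0.15, 1.03, -0.0, 0.05, 0.0]
[-1.42, -0.15, 1.98, -0.0, 0.11, 0.0]
[-1.88, -0.14, 3.01, -0.0, 0.17, 0.0]
[-2.19, -0.14, 4.09, -0.0, 0.22, 0.0]
[-2.34, -0.13, 5.2, -0.0, 0.28, -0.0]
[-2.33, -0.12, 6.32, -0.0, 0.34, -0.0]
[-2.15, -0.12, 7.42, -0.0, 0.4, -0.0]
[-1.83, -0.11, 8.49, -0.0, 0.46, -0.0]
[-1.35, -0.11, 9.5, -0.0, 0.52, -0.0]
```

View pics/b4.png

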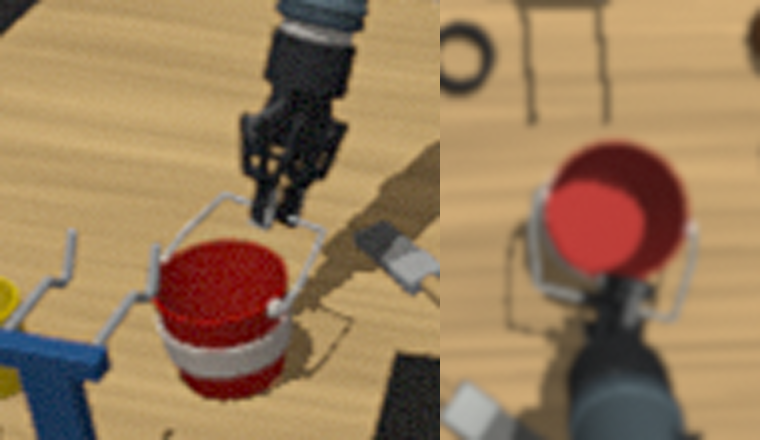

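Request:
arm_command(
  moves=[
    [-0.8,-0.15,1,0,0.05,0],
    [-1.4,-0.15,2,0,0.11,0],
    [-1.9,-0.15,3,0,0.17,0],
    [-2.2,-0.15,4.1,0,0.22,0],
    [-2.35,-0.15,5.2,0,0.28,0],
    [-2.35,-0.1,6.3,0,0.34,0],
    [-2.15,-0.1,7.4,0,0.4,0],
    [-1.85,-0.1,8.5,0,0.46,0],
    [-1.35,-0.1,9.5,0,0.52,0],
    [-1.35,-0.1,9.5,0,0.52,0],
    [-1.35,-0.1,9.5,0,0.52,0],
  ],
)

```text
t: 39.48
tool_pos: [429.9, -286.2, 165.1]
tool_rot: [[-0.003, 0.28, 0.96], [0.003, 0.96, -0.28], [-1.0, 0.002, -0.003]]
contact_force: [-1.1, 0.5, -0.5]
opening: 0.401
```

```bash
python3 - <<'E'
from pailp import *
o=manip.get_obs(); print(o["tool_pos"],o["joint_pos"],o["contact_force"])
T=tp(90); print(np.array(rows([(bar(90)+17*T[:,0],T)])),bar(90))
look("pics/b5.png",[("scene",(130,110,110,110)),("top",(290,170,80,110))],4)
E
```

```text
[ 429.92 -286.25  165.09] [-0.8   0.26  1.71 -0.    1.18 -0.52] [-1.09  0.49 -0.54]
[[ 0.51  0.03  0.11 -0.01 -0.   -0.  ]] [ 431.  -286.3  177. ]
```

View pics/b5.png

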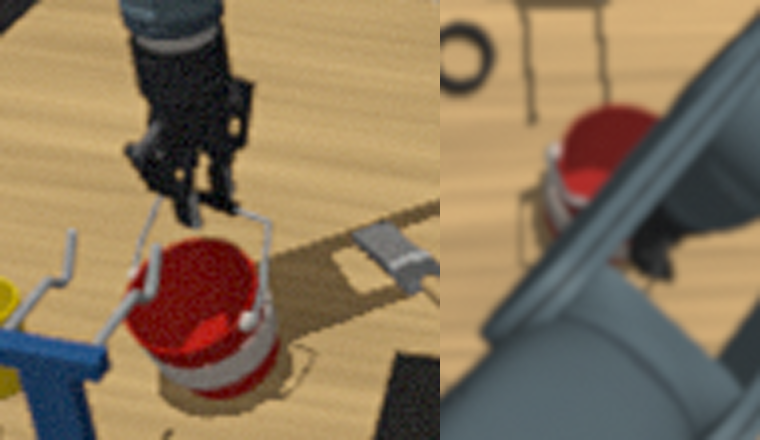

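Request:
arm_command(
  moves=[
    [0,0,0,0,0,0],
    [0,0,0,0,0,0],
    [0,0,0,0,0,0],
    [0,0,0,0,0,0],
  ],
)

```text
t: 40.08
tool_pos: [429.7, -286.3, 165.3]
tool_rot: [[-0.003, 0.28, 0.96], [0.002, 0.96, -0.28], [-1.0, 0.002, -0.003]]
contact_force: [-1.6, 0.5, 0.3]
opening: 0.398
```

```bash
cat > pf.py <<'E'
from pailp import *
def redmask(s,b):
    x0,y0,x1,y1=b; Hh=hsv(s); m=np.zeros(Hh.shape[:2],np.uint8); a=np.s_[y0:y1,x0:x1]
    m[a]=((Hh[a][...,0]<6)|(Hh[a][...,0]>170))&(Hh[a][...,1]>130)
    n,l,st,_=cv2.connectedComponentsWithStats(m); m=np.isin(l,[i for i in range(1,n) if st[i,4]>20])
    h=cv2.convexHull(np.argwhere(m)[:,::-1].astype(np.int32)); z=np.zeros(m.shape,np.uint8); cv2.fillConvexPoly(z,h,1); return up(z)
def fitpail(p0=(PX,PY,0,0),b=(145,150,205,225)):
    s=manip.snapshot("scene"); m=redmask(s,b)
    def mod(p):  # x,y foot, z, tilt deg about pail y
        Q=R.from_euler("ZY",[YAW,p[3]],degrees=True).as_matrix()
        return [np.vstack([ring(47,0,40),ring(60,100,40)])@Q.T+[p[0],p[1],p[2]]]
    return fit([s],[m],mod,p0,[15,15,5,12])
E
python3 - <<'E'
from pf import *
print(fitpail(),fitpail((440,-290,10,15)))
s=manip.snapshot("scene")
px=np.array([(160,198),(270,220),(135,272),(248,320)])/4+[130,110]-.375
def pts(v):
    x,y,z,yw,th=v; Q=R.from_euler("z",yw).as_matrix(); g=[-85*np.cos(th),0,85*np.sin(th)]
    return np.array([np.add(g,[0,-56,0]),np.add(g,[0,56,0]),[0,-67,0],[0,67,0]])@Q.T+[x,y,z]
r=least_squares(lambda v:(proj(s,pts(v))-px).ravel(),[431,-286,92,-.28,1.5]); print(r.x,r.fun,pts(r.x)[:2].mean(0))
o=manip.get_obs(); print(o["tool_pos"],o["contact_force"],o["opening"])
E
```

```text
(array([ 421.61, -290.38,    2.63,   20.12]), np.float64(0.06981751628357646)) (array([ 433.15, -283.07,    9.82,   19.38]), np.float64(0.08970712178676776))
[ 381.07 -344.23   29.05   -0.19    0.9 ] [ 1.22 -1.35 -1.19  0.86 -0.74  1.3   0.72 -0.8 ] [ 329.28 -334.01   95.67]
[ 429.74 -286.24  165.18] [-0.54  0.48  1.  ] 0.3990689954452373
```

The pail has been tipped about 20° forward by the push on the bail. I'll ease it back onto its foot slowly, then grip the sleeve and turn the bail rigidly instead.

```bash
python3 - <<'E'
from pf import *
o=manip.get_obs(); p=np.array(o["tool_pos"]); T=np.array(o["tool_rot"])
carry([(p-50*u+[0,0,-20],T)],[12])
E
```

```text
[0.17, -0.0, -0.42, 0.0, 0.0, 0.0]
[0.34, -0.01, -0.83, 0.0, 0.0, 0.0]
[0.5, -0.01, -1.25, 0.0, 0.0, 0.0]
[0.67, -0.01, -1.66, 0.0, 0.0, 0.0]
[0.84, -0.02, -2.08, 0.0, 0.0, 0.0]
[1.01, -0.02, -2.5, 0.0, 0.0, 0.0]
[1.18, -0.02, -2.91, 0.0, 0.0, 0.0]
[1.34, -0.02, -3.33, 0.0, 0.0, 0.0]
[1.51, -0.03, -3.74, 0.0, 0.0, 0.0]
[1.68, -0.03, -4.16, 0.0, 0.0, 0.0]
[1.85, -0.03, -4.58, 0.0, 0.0, 0.0]
[2.02, -0.04, -4.99, 0.0, 0.0, 0.0]
```

Request:
arm_command(
  moves=[
    [0.1,0,-0.3,0,0,0],
    [0.2,0,-0.6,0,0,0],
    [0.3,0,-0.9,0,0,0],
    [0.4,0,-1.2,0,0,0],
    [0.5,0,-1.5,0,0,0],
    [0.6,0,-1.8,0,0,0],
    [0.75,0,-2.1,0,0,0],
    [0.9,0,-2.4,0,0,0],
    [1.05,0,-2.7,0,0,0],
    [1.2,0,-3,0,0,0],
    [1.2,0,-3,0,0,0],
    [1.2,0,-3,0,0,0],
  ],
)

```text
t: 41.72
tool_pos: [401.0, -277.9, 153.4]
tool_rot: [[-0.003, 0.28, 0.96], [0.002, 0.96, -0.28], [-1.0, 0.002, -0.003]]
contact_force: [-1.5, 1.1, 0.4]
opening: 0.403
```

```bash
python3 - <<'E'
from pf import *
o=manip.get_obs(); print(o["tool_pos"],o["contact_force"])
print(fitpail(),fitpail((431,-286,0,15)))
E
```

```text
[ 400.97 -277.88  153.39] [-1.5   1.07  0.36]
(array([ 398.18, -305.83,  -29.71,    3.25]), np.float64(0.03266941262765899)) (array([ 430.9 , -284.97,    2.81,    5.41]), np.float64(0.07548883427716635))
```

Request:
arm_command(
  moves=[
    [0.1,0,-0.3,0,0,0],
    [0.2,0,-0.6,0,0,0],
    [0.3,0,-0.9,0,0,0],
    [0.4,0,-1.2,0,0,0],
    [0.4,0,-1.2,0,0,0],
    [0.4,0,-1.2,0,0,0],
    [0.4,0,-1.2,0,0,0],
  ],
)

```text
t: 42.7
tool_pos: [389.7, -274.6, 149.5]
tool_rot: [[-0.002, 0.28, 0.96], [0.002, 0.96, -0.28], [-1.0, 0.001, -0.003]]
contact_force: [0.1, 0.4, 0.9]
opening: 0.404
```

```bash
cat >> pf.py <<'E'
def fit3(p0=(PX,PY,3),b=(145,150,205,225)):
    s=manip.snapshot("scene"); m=redmask(s,b)
    def mod(p):
        Q=R.from_euler("ZY",[YAW,p[2]],degrees=True).as_matrix(); sg=1 if p[2]>0 else -1
        e=Q@np.array([-47*sg,0,0])+47*sg*u
        return [np.vstack([ring(47,0,40),ring(60,100,40)])@Q.T+e+[p[0],p[1],0]]
    return fit([s],[m],mod,p0,[10,10,6])
E
python3 - <<'E'
from pf import *
o=manip.get_obs(); print(o["tool_pos"],o["contact_force"])
print(fit3(),fit3((435,-286,-3)))
s=manip.snapshot("scene"); f=s["frame"]
# sleeve/wire: crude print of brightness not needed
look("pics/b6.png",[("scene",(140,130,70,90))],6)
E
```

```text
[ 389.67 -274.61  149.47] [0.14 0.4  0.87]
(array([ 432.47, -284.01,   -0.89]), np.float64(0.07156704361873989)) (array([ 429.64, -283.63,    0.02]), np.float64(0.08108253814221789))
```

```bash
sed -i 's/PX,PY,YAW=.*/PX,PY,YAW=431,-285.2,-15.9/' pailp.py; python3 - <<'E'
from pf import *
T=tp(60); b=bar(58); print(b)
carry([(b+16*T[:,0],T)],[5])
E
```

```text
[ 387.68 -272.86  164.08]
[-0.02, 0.02, 0.11, -0.0, -0.1, 0.0]
[-0.03, 0.05, 0.23, -0.0, -0.21, 0.0]
[-0.05, 0.07, 0.34, -0.0, -0.32, 0.0]
[-0.06, 0.09, 0.46, -0.0, -0.42, 0.0]
[-0.08, 0.12, 0.57, -0.01, -0.53, 0.0]
```

Request:
arm_command(
  moves=[
    [0,0,0.1,0,-0.1,0],
    [0,0.05,0.2,0,-0.2,0],
    [0,0.05,0.35,0,-0.32,0],
    [-0.05,0.1,0.45,0,-0.42,0],
    [-0.1,0.1,0.55,0,-0.52,0],
    [-0.1,0.1,0.55,0,-0.52,0],
    [-0.1,0.1,0.55,0,-0.52,0],
  ],
)

```text
t: 43.78
tool_pos: [395.2, -275.9, 150.9]
tool_rot: [[0.474, 0.281, 0.835], [-0.138, 0.96, -0.245], [-0.87, 0.001, 0.493]]
contact_force: [0.9, 0.2, 0.7]
opening: 0.402
```

Request:
arm_command(
  moves=[
    [0,0,0,0,0,0],
    [0,0,0,0,0,0],
    [0,0,0,0,0,0],
    [0,0,0,0,0,0],
    [0,0,0,0,0,0],
    [0,0,0,0,0,0],
    [0,0,0,0,0,0],
  ],
  fingers=-1,
  squeeze=25,
)

```text
t: 44.65
tool_pos: [395.2, -276.1, 151.0]
tool_rot: [[0.474, 0.281, 0.835], [-0.138, 0.96, -0.245], [-0.87, 0.001, 0.494]]
contact_force: [-1.7, -1.4, 3.1]
opening: 0.15
```

```bash
python3 - <<'E'
from pf import *
o=manip.get_obs(); print(o["tool_pos"],o["contact_force"],o["opening"],o["joint_pos"])
p=np.array(o["tool_pos"]); x=np.array(o["tool_rot"])[:,0]
for k in(12,16,20): d=p-k*x-H; print(k,d@u,d[2],np.hypot(d@u,d[2]),np.degrees(np.arctan2(d[2],-d@u)))
print(np.degrees(np.arctan2(-x[2],x@u)),fit3())
E
```

```text
[ 395.23 -276.11  151.03] [-1.72 -1.42  3.1 ] 0.14965389785225808 [-1.14 -0.02  2.21  0.62  0.69 -1.29]
12 -42.81020780077615 69.46289882747317 81.59539328578181 58.354338391864566
16 -44.78419702016695 72.94186368841795 85.5928722562859 58.45127710627348
20 -46.75818623955781 76.42082854936277 89.59057437355936 58.539564874698236
60.429117585203855 (array([ 436.2 , -281.84,   -2.43]), np.float64(0.08827793588573274))
```

```bash
python3 - <<'E'
from pf import *
o=manip.get_obs(); p=np.array(o["tool_pos"]); T=np.array(o["tool_rot"]); ya=np.cross([0,0,1],u); W=[]
for i in range(1,13):
    A=R.from_rotvec(ya*np.radians(31.6)*min(i,11)/11); W.append((H+A.apply(p-H)+[0,0,-1.5*min(i,11)/11],A.as_matrix()@T))
carry(W,[1]*12)
E
```

```text
[0.01, 0.0, 0.34, -0.0, 0.05, -0.0]
[0.03, 0.0, 0.68, -0.0, 0.1, -0.0]
[0.07, 0.01, 1.02, -0.0, 0.15, -0.0]
[0.13, 0.01, 1.36, -0.0, 0.2, -0.0]
[0.2, 0.01, 1.7, -0.0, 0.25, -0.0]
[0.3, 0.02, 2.03, -0.0, 0.3, -0.0]
[0.4, 0.02, 2.36, -0.0, 0.35, -0.0]
[0.53, 0.02, 2.68, -0.0, 0.4, -0.0]
[0.67, 0.02, 3.0, -0.0, 0.45, -0.0]
[0.83, 0.03, 3.31, -0.0, 0.5, -0.0]
[1.01, 0.03, 3.61, -0.0, 0.55, -0.0]
[1.01, 0.03, 3.61, -0.0, 0.55, -0.0]
```

Request:
arm_command(
  moves=[
    [0.01,0,0.34,0,0.05,0],
    [0.03,0,0.68,0,0.1,0],
    [0.07,0,1.02,0,0.15,0],
    [0.13,0,1.36,0,0.2,0],
    [0.2,0,1.7,0,0.25,0],
    [0.3,0,2.03,0,0.3,0],
  ],
)

```text
t: 45.45
tool_pos: [414.0, -281.5, 159.6]
tool_rot: [[0.205, 0.281, 0.938], [-0.06, 0.96, -0.275], [-0.977, 0.0, 0.214]]
contact_force: [-2.0, 3.0, 11.7]
opening: 0.152
```

```bash
cat > arc.py <<'E'
from pf import *
import sys
o=manip.get_obs(); print(o["tool_pos"],o["contact_force"],o["opening"]); print(fit3((PX,PY,2)),fit3((PX,PY,12)))
tgt=float(sys.argv[1]);n=int(sys.argv[2]);dz=float(sys.argv[3])
p=np.array(o["tool_pos"]); T=np.array(o["tool_rot"]); ya=np.cross([0,0,1],u); W=[]; x=T[:,0]
d=p-16*x-H; th=np.degrees(np.arctan2(d[2],-d@u)); print("theta",th,"r",np.hypot(d[2],d@u),"pitch",np.degrees(np.arctan2(-x[2],x@u)))
for i in range(1,n+1):
    A=R.from_rotvec(ya*np.radians(tgt-th)*i/n); W.append((H+A.apply(p-H)+[0,0,dz*i/n],A.as_matrix()@T))
carry(W,[1]*n)
E
python3 arc.py 90 6 -0.8
```

```text
[ 413.96 -281.51  159.58] [-2.03  3.03 11.67] 0.1518463230715958
(array([ 429.71, -284.09,    0.15]), np.float64(0.10118598382749322)) (array([ 431.86, -284.5 ,   -0.37]), np.float64(0.1110871789348985))
theta 75.95027117908454 r 85.77416555857037 pitch 77.65475855250051
[0.01, 0.0, 0.19, 0.0, 0.04, -0.0]
[0.03, 0.01, 0.48, 0.0, 0.08, -0.0]
[0.06, 0.01, 0.76, 0.0, 0.12, -0.0]
[0.1, 0.01, 1.04, 0.0, 0.16, -0.0]
[0.16, 0.01, 1.32, 0.0, 0.2, -0.0]
[0.22, 0.01, 1.6, 0.0, 0.25, -0.0]
```

Request:
arm_command(
  moves=[
    [0,0,0.2,0,0.04,0],
    [0,0,0.48,0,0.08,0],
    [0,0,0.76,0,0.12,0],
    [0.02,0,1.04,0,0.16,0],
    [0.06,0,1.32,0,0.2,0],
    [0.1,0,1.62,0,0.25,0],
    [0.1,0,1.65,0,0.25,0],
    [0.1,0,1.65,0,0.25,0],
  ],
)

```text
t: 46.55
tool_pos: [430.5, -286.1, 162.1]
tool_rot: [[-0.032, 0.28, 0.96], [0.01, 0.96, -0.28], [-0.999, 0.0, -0.033]]
contact_force: [0.0, 0.2, 2.9]
opening: 0.148
```

```bash
python3 arc.py 90 2 0
```

```text
[ 430.5  -286.09  162.14] [0.02 0.2  2.94] 0.14815462823283768
(array([ 434.46, -283.68,   -1.14]), np.float64(0.12857987211863953)) (array([ 430.47, -284.45,   -0.03]), np.float64(0.13159879336349922))
theta 90.19298221179369 r 86.13658866436202 pitch 91.90158849112427
[-0.0, 0.0, 0.02, -0.0, -0.0, -0.0]
[-0.0, -0.0, 0.0, -0.0, -0.0, -0.0]
```

The bail reads 90° with the pail flat (tilt ≈ 0). I'll hold and tighten, then lift straight up.

Request:
arm_command(
  moves=[
    [0,0,0,0,0,0],
    [0,0,0,0,0,0],
    [0,0,0,0,0,0],
    [0,0,0,0,0,0],
  ],
  fingers=-1,
  squeeze=70,
)

```text
t: 47.15
tool_pos: [430.2, -286.0, 162.3]
tool_rot: [[-0.032, 0.28, 0.959], [0.01, 0.96, -0.28], [-0.999, 0.0, -0.033]]
contact_force: [-0.4, 0.4, 4.9]
opening: 0.137
```

Request:
arm_command(
  moves=[
    [-1,0,0,0,0,0],
    [-2,0,0,0,0,0],
    [-3.5,0,0,0,0,0],
    [-5,0,0,0,0,0],
    [-6.5,0,0,0,0,0],
    [-8,0,0,0,0,0],
    [-9.5,0,0.3,0,0,0],
    [-10.2,0,0.3,0,0,0],
    [-10.2,0,0.3,0,0,0],
  ],
)

```text
t: 48.28
tool_pos: [436.5, -288.0, 264.6]
tool_rot: [[-0.031, 0.28, 0.959], [0.009, 0.96, -0.28], [-0.999, 0.0, -0.033]]
contact_force: [-0.4, 0.2, -3.1]
opening: 0.136
```

```bash
python3 - <<'E'
from pf import *
o=manip.get_obs(); print(o["tool_pos"],o["contact_force"],o["opening"],o["joint_pos"])
s=manip.snapshot("scene"); Hh=hsv(s)
# stand check: blue post fit
m=np.zeros(Hh.shape[:2],bool); a=np.s_[165:260,110:160]; m[a]=(Hh[a][...,0]>100)&(Hh[a][...,0]<125)&(Hh[a][...,1]>110); t=manip.snapshot("top")
def mod(p):
    Q=R.from_euler("z",p[2],degrees=True).as_matrix()
    return [np.array([[a,b,z] for a in(-10,10) for b in(-20,20) for z in(3,230)])@Q.T+[p[0],p[1],0], (box(10,p[3],p[4])+[0,0,241-p[4]])@Q.T+[p[0],p[1],0]]
print("stand",fit([s],[up(m)],mod,[694,-281,1,42,9],[12,12,5,4,3]),m.sum())
carry([(np.array([500,-284,265]),tp(90,-8)),(np.array([605,-281,265]),tp(90,1))],[5,6])
E
```

```text
[ 436.54 -288.03  264.56] [-0.43  0.24 -3.14] 0.1359134907031716 [-0.79  0.21  1.52 -0.02  1.44 -0.5 ]
stand (array([ 693.68, -279.67,  -17.9 ,   42.55,   11.1 ]), np.float64(0.20385012031625993)) 920
[-0.07, 0.43, 1.2, -0.03, -0.01, -0.0]
[-0.14, 0.86, 2.41, -0.06, -0.01, -0.0]
[-0.21, 1.28, 3.62, -0.09, -0.02, -0.0]
[-0.28, 1.71, 4.82, -0.12, -0.03, -0.0]
[-0.35, 2.14, 6.03, -0.14, -0.03, -0.0]
[-0.41, 2.68, 7.69, -0.17, -0.03, -0.0]
[-0.46, 3.22, 9.36, -0.2, -0.03, -0.0]
[-0.52, 3.76, 11.02, -0.22, -0.03, -0.0]
[-0.58, 4.3, 12.68, -0.25, -0.03, -0.0]
[-0.63, 4.83, 14.35, -0.28, -0.03, -0.01]
[-0.69, 5.37, 16.02, -0.3, -0.03, -0.01]
```

Request:
arm_command(
  moves=[
    [-0.05,0.43,1.2,-0.03,-0.01,0],
    [-0.1,0.86,2.4,-0.06,-0.01,0],
    [-0.2,1.3,3.6,-0.09,-0.02,0],
    [-0.3,1.7,4.8,-0.12,-0.03,0],
    [-0.35,2.15,6,-0.14,-0.03,0],
    [-0.4,2.7,7.7,-0.17,-0.03,0],
    [-0.5,3.2,9.4,-0.2,-0.03,0],
    [-0.5,3.8,11,-0.22,-0.03,0],
    [-0.6,4.3,12.7,-0.25,-0.03,0],
    [-0.65,4.8,14.4,-0.28,-0.03,0],
    [-0.7,5.35,16,-0.3,-0.03,0],
    [-0.7,5.35,16,-0.3,-0.03,0],
  ],
)

```text
t: 49.88
tool_pos: [606.0, -280.8, 264.4]
tool_rot: [[-0.003, -0.017, 1.0], [0.007, 1.0, 0.017], [-1.0, 0.007, -0.003]]
contact_force: [-0.1, -0.5, -3.4]
opening: 0.131
```

Request:
arm_command(
  moves=[
    [0,0,0,0,0,0],
    [0,0,0,0,0,0],
    [0,0,0,0,0,0],
    [0,0,0,0,0,0],
    [0,0,0,0,0,0],
    [0,0,0,0,0,0],
  ],
)

```text
t: 50.62
tool_pos: [606.0, -280.8, 264.4]
tool_rot: [[-0.003, -0.017, 1.0], [0.007, 1.0, 0.017], [-1.0, 0.007, -0.003]]
contact_force: [-0.6, 0.6, -3.2]
opening: 0.137
```

```bash
python3 - <<'E'
from pf import *
o=manip.get_obs(); print(o["tool_pos"],o["contact_force"],o["opening"],o["joint_pos"])
carry([(np.array([604.7,-281.5,238]),tp(90,1)),(np.array([604.7,-281.5,210]),tp(90,1))],[4,4])
look("pics/b7.png",[("scene",(100,100,110,130)),("top",(300,110,80,130))],4)
E
```

```text
[ 605.97 -280.77  264.4 ] [-0.57  0.57 -3.25] 0.13704634824815984 [-0.6   0.46  1.16  0.    1.53 -0.62]
[0.66, -0.02, -0.03, -0.0, -0.0, -0.0]
[1.32, -0.04, -0.06, -0.0, -0.0, -0.0]
[1.98, -0.07, -0.09, -0.0, -0.0, -0.0]
[2.64, -0.09, -0.12, -0.0, -0.0, -0.01]
[3.34, -0.09, -0.12, -0.0, -0.0, -0.01]
[4.04, -0.1, -0.12, -0.0, -0.0, -0.01]
[4.74, -0.1, -0.11, -0.0, -0.0, -0.01]
[5.44, -0.11, -0.11, -0.0, -0.0, -0.01]
```

View pics/b7.png

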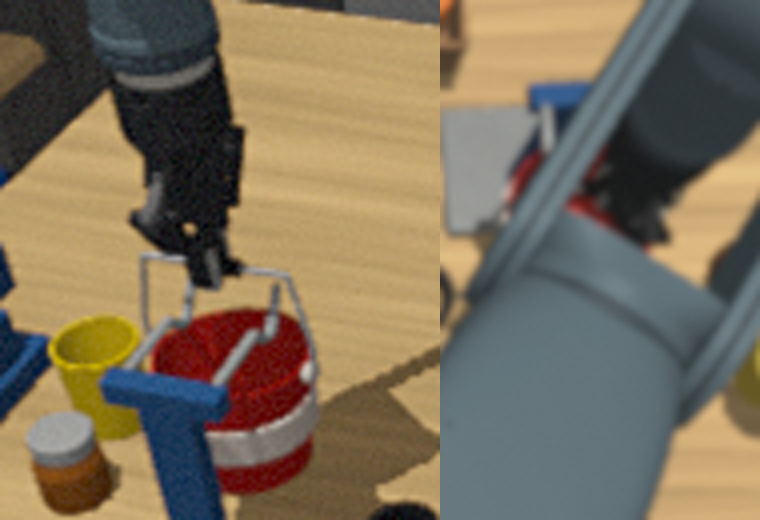

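Both prongs lie within the bail's width, with the bar above the dips. Lowering now.

Request:
arm_command(
  moves=[
    [0.7,0,0,0,0,0],
    [1.3,-0.05,-0.05,0,0,0],
    [2,-0.05,-0.1,0,0,0],
    [2.6,-0.1,-0.1,0,0,0],
    [3.3,-0.1,-0.1,0,0,0],
    [4,-0.1,-0.1,0,0,0],
    [4.4,-0.1,-0.1,0,0,0],
    [4.7,-0.1,-0.1,0,0,0],
    [4.9,-0.1,-0.1,0,0,0],
    [4.9,-0.1,-0.1,0,0,0],
  ],
)

```text
t: 51.98
tool_pos: [604.9, -281.4, 215.3]
tool_rot: [[-0.003, -0.017, 1.0], [0.007, 1.0, 0.017], [-1.0, 0.007, -0.003]]
contact_force: [-0.7, -0.3, -3.2]
opening: 0.136
```

Request:
arm_command(
  moves=[
    [0.15,0,0,0,0,0],
    [0.3,0,0,0,0,0],
    [0.4,0,0,0,0,0],
    [0.5,0,0,0,0,0],
    [0.5,0,0,0,0,0],
  ],
)

```text
t: 52.6
tool_pos: [605.1, -281.5, 212.3]
tool_rot: [[-0.001, -0.017, 1.0], [0.006, 1.0, 0.017], [-1.0, 0.006, -0.001]]
contact_force: [-2.9, 0.7, 6.5]
opening: 0.133
```

Request:
arm_command(
  moves=[
    [-0.1,0,-0.1,0,0,0],
    [-0.1,0,-0.1,0,0,0],
    [-0.1,0,-0.1,0,0,0],
    [-0.1,0,-0.1,0,0,0],
    [-0.1,0,-0.1,0,0,0],
    [-0.1,0,-0.1,0,0,0],
    [-0.1,0,-0.1,0,0,0],
    [-0.1,0,-0.1,0,0,0],
  ],
  fingers=-0.1,
)

```text
t: 53.6
tool_pos: [604.1, -281.6, 213.3]
tool_rot: [[-0.001, -0.017, 1.0], [0.006, 1.0, 0.017], [-1.0, 0.006, -0.001]]
contact_force: [-0.7, -0.4, 0.7]
opening: 0.451
```

Request:
arm_command(
  moves=[
    [-1,0,0,0,0,0],
    [-3,0,0,0,0,0],
    [-5,0,0,0,0,0],
    [-8,0,0,0,0,0],
    [-11,0,0,0,0,0],
    [-13,0,-3,0,0,0],
    [-14,0,-8,0,0,0],
    [-14,0,-14,0,0,0],
    [-14,2,-20,0,0,0],
    [-14,5,-25,0,0,0],
    [-14,8,-28,0,0,0],
    [-14,8,-28,0,0,0],
  ],
)

```text
t: 55.1
tool_pos: [321.5, -205.7, 355.8]
tool_rot: [[0.001, -0.017, 1.0], [0.003, 1.0, 0.017], [-1.0, 0.003, 0.001]]
contact_force: [0.6, -0.8, 0.4]
opening: 0.447
```

```bash
python3 - <<'E'
from pf import *
o=manip.get_obs(); print(o["t"],o["tool_pos"],o["contact_force"],o["opening"])
for c,k,y in(("orange",0,-4),("blue",1,-10),("green",2,-15),("yellow",3,-30)): print(c); held(c,k,y,0)
s=manip.snapshot("scene"); t=manip.snapshot("top")
def mod(p): return [np.vstack([ring(47,0,40),ring(60,100,40)])+[p[0],p[1],p[2]]]
for sn,b in((([s],((135,165,190,235),))),):
    print("pail",fit(sn,[redmask(s,b[0])],mod,[605,-281,50.5],[8,8,8]))
a=sil(s,mod([605,-281,50.5])); m=redmask(s,(135,165,190,235)); print("IoU at hung pose",(a&m).sum()/(a|m).sum(), "if on bench",(lambda q:(q&m).sum()/(q|m).sum())(sil(s,mod([605,-281,0]))))
mt=redmask(t,(310,130,370,200)); at=sil(t,mod([605,-281,50.5])); print("top IoU",(at&mt).sum()/(at|mt).sum())
look("pics/b8.png",[("scene",(100,100,110,130)),("top",(300,110,80,130))],4)
E
```

```text
55.1 [ 321.46 -205.7   355.75] [ 0.55 -0.77  0.43] 0.4466914014130016
orange
scene 464 seen (np.int64(225), np.int64(245), np.int64(229), np.int64(259)) pred 223.69273336418763 244.87137106408508 229.28578372858266 260.8941526748628
top 206 seen (np.int64(250), np.int64(263), np.int64(161), np.int64(177)) pred 249.51446984876904 263.30506152287853 159.18234781050288 177.50038023017544
blue
scene 471 seen (np.int64(257), np.int64(276), np.int64(238), np.int64(267)) pred 255.36238276060297 276.4729906195803 236.4975971410787 269.45100317379735
top 178 seen (np.int64(222), np.int64(234), np.int64(160), np.int64(176)) pred 219.91064904385652 235.91756692861975 157.91307684045574 177.43034839247343
green
scene 465 seen (np.int64(290), np.int64(310), np.int64(245), np.int64(276)) pred 287.64009486339717 310.3783602220815 244.1409184628777 278.2740931424633
top 161 seen (np.int64(193), np.int64(206), np.int64(160), np.int64(174)) pred 190.5764353700647 209.19465373885618 156.80929756009613 177.20561310245148
yellow
scene 574 seen (np.int64(322), np.int64(346), np.int64(252), np.int64(285)) pred 320.4934046730768 346.3972615709779 252.06535392676838 287.5739931280856
top 12 seen (np.int64(175), np.int64(180), np.int64(168), np.int64(175)) pred 160.86429410299863 182.9896610034262 155.18222206372496 177.4866005756241
pail (array([ 451.28, -372.59, -111.74]), np.float64(0.19034666666666666))
IoU at hung pose 0.7061913696060037 if on bench 0.48740125051480776
top IoU 0.8494658818399825
```

Request:
arm_command(
  moves=[
    [0,0,0,0,0,0],
    [0,0,0,0,0,0],
    [0,0,0,0,0,0],
    [0,0,0,0,0,0],
    [0,0,0,0,0,0],
    [0,0,0,0,0,0],
    [0,0,0,0,0,0],
    [0,0,0,0,0,0],
    [0,0,0,0,0,0],
    [0,0,0,0,0,0],
    [0,0,0,0,0,0],
    [0,0,0,0,0,0],
  ],
)

```text
t: 57.2
tool_pos: [323.1, -207.4, 353.8]
tool_rot: [[-0.002, -0.017, 1.0], [0.006, 1.0, 0.017], [-1.0, 0.006, -0.002]]
contact_force: [0.0, -0.7, -0.6]
opening: 0.448
```

```bash
python3 - <<'E'
from pf import *
s=manip.snapshot("scene"); t=manip.snapshot("top")
# restlessness: compare with last saved crop (1.5 s ago)
old=cv2.imread("pics/b8.png"); 
look("pics/b9.png",[("scene",(100,100,110,130)),("top",(300,110,80,130))],4)
d=cv2.absdiff(old,cv2.imread("pics/b9.png")).max(2); print("changed px",(d>60).sum(),d.mean())
def mod(p): return [np.vstack([ring(47,0,40),ring(60,100,40)])+[p[0],p[1],p[2]]]
ms=[redmask(s,(135,165,190,235)),redmask(t,(310,130,370,200))]
print("both",fit([s,t],ms,mod,[605,-281,50.5],[8,8,8]))
for n,f in(("scene",s),("top",t)):
    o=cv2.resize(cv2.imread(f"pics/{n}0.png"),(512,384),interpolation=cv2.INTER_AREA); g=f["frame"][:,:,::-1]
    dd=cv2.absdiff(cv2.GaussianBlur(o,(3,3),0),cv2.GaussianBlur(np.ascontiguousarray(g),(3,3),0)).max(2)
    for nm,P in(("tape",(581,-172,12)),("pot",(502.5,-481.6,50)),("jar",(597,-464,40))):
        q=proj(f,[P])[0].astype(int); w=dd[q[1]-8:q[1]+9,q[0]-8:q[0]+9]; print(n,nm,w.mean(),w.max())
    for nm,q in(("glue",dict(scene=(633,362),top=(183,358))[n]),("breaker",dict(scene=(636,423),top=(183,295))[n])):
        q=(np.array(q)/1.5625).astype(int); w=dd[q[1]-8:q[1]+9,q[0]-8:q[0]+9]; print(n,nm,w.mean(),w.max())
# prong/bar columns: bright/dark sleeve in scene at saddle
print(proj(s,[[604.7,-281.5,227.5]]), proj(s,[[604.7,-281.5,227.5+20]]))
q=proj(s,[[604.7,-281.5,227.5]])[0].astype(int); print(s["frame"][q[1]-8:q[1]+9,q[0]-9:q[0]+10].max(2))
E
```

```text
changed px 0 2.6559362348178137
both (array([ 604.35, -278.57,   47.38]), np.float64(0.4303858740089851))
scene tape 6.193771626297578 65
scene pot 6.840830449826989 13
scene jar 6.352941176470588 10
scene glue 6.930795847750865 10
scene breaker 7.290657439446367 10
top tape 11.034602076124568 19
top pot 13.079584775086506 47
top jar 13.245674740484429 20
top glue 13.633217993079585 19
top breaker 15.899653979238755 20
[[155.16 179.67]] [[153.96 174.22]]
[[170 145 123 163 191 187 185 185 185 186 186 190 189 188 189 186 187 190
  185]
 [161 136 134 173 193 190 188 189 186 186 186 186 185 187 185 185 190 190
  189]
 [159 132 133 172 191 189 187 189 191 191 188 189 191 188 187 188 185 186
  187]
 [156 135 143 175 188 184 185 182 185 188 189 189 188 187 189 191 190 186
  187]
 [154 134 146 180 191 188 186 186 185 184 183 183 182 183 184 188 185 190
  189]
 [146 129 148 184 195 193 191 192 190 192 191 191 187 188 183 182 184 184
  186]
 [137 121 161 167 138 127 134 138 145 162 173 190 200 192 194 194 192 190
  185]
 [157 162 173 143  66  46  48  52  74  86 101 116 133 136 144 167 172 184
  194]
 [120 122 139 104  34  35  28  20  33  26  36  36  46  55  72  90 100 132
  180]
 [ 93 154 184 143  42   7  27  28  21  25  19  16  22  35  31  32  66 113
  166]
 [134 178 195 164  98  64  65  48  46  42  21  23  22  29   9  35 104 140
  162]
 [182 189 189 184 177 176 177 163 152 132  98  80  67  53  47  39  89 124
  148]
 [193 188 190 188 187 188 190 184 182 182 177 180 181 162 145 129 133 138
  118]
 [188 189 188 190 190 187 190 188 186 187 188 189 190 186 173 158 150 126
   85]
 [188 185 186 188 189 191 192 190 190 191 191 189 190 184 172 155 132 122
  117]
 [183 186 185 186 188 187 186 186 186 188 188 191 193 180 159 140 136 167
  184]
 [181 184 185 181 183 185 184 183 185 185 184 189 181 170 145 124 159 189
  194]]
```

```bash
python3 -c "
from plant import manip
print(manip.get_obs()['t'],manip.hand_in())"
```

```text
the job is handed in; nothing more can be done
57.4 None
```

I set all four cups (orange, blue, green, yellow) upside down over pegs 0–3. I then raised the pail's bail upright while it stood on the bench, and hung the pail on both prongs of the blue stand. The job was handed in at 57.4 s, and no verdict was reported.

**Last checks**
- **Cups:** their visible outlines match the fully seated pose. Each was pressed until the arm felt the rim on the board. In the top view the arm hides most of the yellow cup, so its check rests on the scene camera.
- **Pail:** the black sleeve sits at the computed saddle position to about 1 pixel. The fitted pail base is 47 mm above the bench, where about 50 was expected. It is at rest: no pixels changed over about 2 s.
- **Bystanders:** the tape, glue bottle, circuit-breaker block, pot and jar look unchanged. The only differences were small spots at the tape (scene view) and the pot (top view), which I took to be shadows.

**Not as planned**
- The pail had been knocked about 30 mm aside during the run, so I measured it again before touching it.
- My first try at raising the bail, pushing it up between loosely open fingers, tipped the pail about 20° forward. I eased it back flat, then gripped the sleeve and turned the bail to about 90° with the pail standing flat before lifting.
- The pail's single-view outline fit disagreed with its hung pose because the post hides part of it; the two-view fit agreed.
- The picture limit was used up before the end, so the final checks are numeric only.

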